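# Hang the washed mug on the draining rack

## Task

Hang the tapering plain mug upside down on the short, stout peg of the draining rack, pushed fully home so that its inside bottom rests on the peg's end, and leave it hanging there. It cannot be turned over in one grip: first lay it on its side in the sloping V cradle, foot against the low stop and mouth uphill, and let go of it, then take it again and hang it. Leave everything else on the worktop where it is.

Things in the scene. Friction and masses are not known exactly. Their poses are not given: they have to be found in the camera images.
- mug: Plain off-white mug, 98 mm high, tapering: 90 mm across at the mouth, 67 at the foot; 0.29 kg. z runs from foot to mouth, handle to -y. Origin at foot level but off the cup's round axis, which is the line x=0, y=+15 mm. Starts upright, handle to the robot's right (world -y) or up to 0.7 rad towards the robot. Mug, cradle, rack: left, middle or right. Inside 71 mm wide at the mouth, 42 at the bottom.
- mug_handle (a point): Middle of the handle's straight outer bar, at (0, -51, 62) mm in the mug's frame: pinch it across the mug's x axis, where it is 14 mm thick. The bar spans y = -60 to -42, z = 36 to 87 mm; the loop lies in the y-z plane, with a gap of 12 to 18 mm between bar and wall.
- mug_floor (a point): Centre of the mug's inside bottom, at (0, 15, 8) mm in the mug's frame. Mug lying home in the cradle, handle up: at (-44, 0, 66) mm in the cradle's frame. Mug hung home, handle on top: at (50, 47, 131) mm in the rack's frame.
- mug_mouth (a point): Centre of the mug's mouth, at (0, 15, 98) mm in the mug's frame. Mug lying home in the cradle: at (40, 0, 95) mm in the cradle's frame (axis climbs at 20 degrees). Mug hung home: at (-13, 47, 67) mm in the rack's frame (axis 45 degrees from level, steeper than the peg: its tapering upper wall lies along the peg).
- cradle: Small fixed wooden cradle, base 105 x 100 mm: V trough of two boards at 90 degrees, 95 mm long, 55 mm wide, climbing at 8 degrees along the cradle's +x, with a 40 mm high stop board at the low end. z up, origin under the middle of the base. Friction keeps a mug laid in it with its handle up from rolling; the handle bar is then at (-15, 0, 146) mm.
- cradle_low (a point): Low end of the line at the bottom of the V, at the stop: (-45, 0, 18) mm in the cradle's frame. Note: over the whole work a wall shelf overhangs everything beyond world x = 0.61 m, its underside 0.565 m above the worktop: keep wrist and forearm clear of it.
- cradle_high (a point): High end of the line at the bottom of the V: (49, 0, 31) mm in the cradle's frame.
- rack: Fixed draining rack: steel tray 150 x 200 mm, rim 14 mm; two posts and a wooden beam 190 mm long (along y) 80 mm up, with two pegs rising at 36 degrees towards +x. The mug's peg is the short stout one, 18 mm thick, 105 long, round end, at y=+47 mm; the long thin one, 10 mm thick, 130 long, at y=-50 mm stays empty. z up, origin under the middle of the tray.
- peg_tip (a point): Outermost point of the short stout peg's round end, at (40, 47, 142) mm in the rack's frame.
- peg_root (a point): Where the short stout peg's axis leaves the beam's face, at (-45, 47, 80) mm in the rack's frame; the peg runs straight from here to peg_tip.
- tea_spoon: Bystander: teaspoon 130 mm long lying flat, origin under its middle.
- soap_bar: Bystander: bar of soap 40 x 58 x 22 mm, origin under its middle.
- pinch_bowl: Bystander: small white bowl, 105 mm across, 51 mm high, origin under its middle.
- striped_mug: Bystander: round-bellied mug with dark stripes, 88 mm high, not to be hung; origin under its middle.
- timer: Bystander: round kitchen timer, 65 mm across, 54 mm high, origin under its middle.
- tin: Bystander: small food tin, 57 mm across, 72 mm high, origin under its middle.

How it is judged:
By the outcome, as a careful person would: the job done as asked, in the order asked, and still so for the second after the job is handed in, with the robot touching nothing.
It also fails if it takes over 66 s, if anything falls off the work surface, if the arm or the gripper's body presses on something with over 40 N, if the wrist force passes 120 N, or if a joint passes its speed limit or range.

## Robot

A 6-joint arm with a two-finger parallel gripper is mounted at the origin on a cart in front of the work surface, level with it; the furniture and walls round the work are solid. World frame = base frame: x ahead of the robot, y to its left, z up, the work surface at z = 0. Lengths are in mm, angles in rad, forces in N, time in s.
With the tool pointing down it reaches from about 425 to 950 mm from the base axis. Payload 14.7 kg.
Tool frame: the origin (TCP) lies at the very end of the fingers, on their centre line; the grasp point (between the pads) lies 19 mm behind it (ctrl.grasp_offset is the distance from the TCP to the grasp point, in mm); z points along the fingers, y is the line along which they close (so a half turn about z gives the same grasp; the last joint's range is limited). The gripper opens to 85 mm and grips with 20 to 120 N. Pads are 22 mm wide; open, the fingers measure 114 mm over their backs; the gripper's body (76 mm by 85 mm) begins 54 mm behind the grasp point. The pads swing forward as they close: fully open they stand 13 mm farther back than shut.
Start: joints at [-1.286, 0.48, 1.596, -0, 1.065, -0.047], TCP at [211.75, -614.536, 231.297] pointing down, gripper open.
Joint ranges: [-2.75, 2.75], [-0.82, 2.05], [0.23, 2.67], [-1.56, 4.7], [0.09, 2.69], [-2.92, 2.92]. Speed limits (rad/s): [1.89, 1.89, 2.39, 3.01, 3.01, 3.01].

## Interface

Orientations are given as a unit quaternion [w, x, y, z].
In Python, from plant import ctrl gives the robot as it stands.
- The arm moves only by the tool drive_tool, never from a script. Its argument "rows" is one flat list of numbers, 7 for each row, row after row: the shift along the tool's x, y, z in units of 30 mm (1.0 is 30 mm), then the turn, a rotation vector about the tool's x, y, z in units of 5 degrees (1.0 is 5 degrees), then the closure, from 0 (fully open) to 1 (shut). A call has exactly 5 rows; each row shifts and turns the commanded pose from where the row before left it, along the tool's axes as they then stand; what a row does not reach is not made up. A row lasts 1/12 s, in which the tool goes at most 41.7 mm and 7.16 degrees, less where a joint would pass 70% of its speed; a pose out of reach is approached as far as the arm can. A call is refused whole if a number of a shift passes 1 or a number of a turn 1, either way. A call with a gripper value outside its range is refused whole. The fingers move at their own pace and stop on an object; "newtons" is the grip in N (left out, the last holds). Time passes only in rows, so rows that do not move let the fingers close, or fill a call up. It gives the time, the measured TCP pose, the force, the opening and the grip force at its end, in the units of the state.
- ctrl.get_state(): the state, without advancing time (a new reading comes with each control period).
- ctrl.grab_frame(name): name is "scene" or "top" or "wrist"; returns a dict with "pixels" (384x512x3 uint8, red, green, blue), "mtx" (3x3 intrinsics, pixels), "rvec" (rotation vector, rad) and "tvec" (3), from world to camera coordinates, as OpenCV has them. Camera axes: x right, y down, z forward; pixel columns grow to the right and rows downward; lengths in mm; the calibration is good to about 2 mm. A picture is of the moment at which its call begins. There is no depth.
- ctrl.close_job(): hands the job in; it is judged then, once.
The state is a dict: "time_s": time; "q": joint angles; "joint_vel": joint speeds; "effort": joint torques, N m; "eef_pos": TCP position; "tool_rot": TCP orientation; "force": force on the tool from outside, world axes, zero at the start; "wrist_torque": the same for the moment, N m; "grip_width": finger opening in mm; "grip_force": force on a finger pad.
Only numpy, scipy, OpenCV 4.12 (cv2) and the standard library are available. Lean on these libraries where they do the work, as an engineer would, in place of code of your own. Each camera call takes 0.05 s, during which the arm holds its last target. There are 200 camera calls.

## Working session

There is one attempt and no reset: what is moved stays moved. The work goes in short steps, Python scripts to look and compute and a tool call to move; the robot and the scene stay as the last step left them, time stands still between calls to the robot, and variables do not carry over. Pictures are saved under pics/ and viewed, at most 10 in all, crops included, and the job is handed in when it is done.

Besides the shell and the picture viewer there is one more tool, called after "Emit:" as name(argument=value, ...) on one line, values as JSON. drive_tool: Moves the arm, as the interface text tells. Its arguments: {"type":"object","properties":{"rows":{"type":"array"},"newtons":{"type":"number"}},"required":["rows"]}

```bash
mkdir -p pics; ls; python3 - <<'E'
from plant import ctrl
import cv2,pickle
d={}
for n in("scene","top"):
    f=ctrl.grab_frame(n);d[n]=f
    cv2.imwrite(f"pics/{n}0.png",f["pixels"][:,:,::-1])
    R=cv2.Rodrigues(f["rvec"])[0];print(n,f["mtx"].round(1).tolist() if hasattr(f["mtx"],'round') else f["mtx"],R.round(3).tolist(),(-R.T@f["tvec"]).round(0))
pickle.dump(d,open("f0.pkl","wb"))
print(ctrl.get_state())
E
```

```text
pics
scene [[450.1, 0.0, 262.5], [0.0, 450.1, 194.4], [0.0, 0.0, 1.0]] [[-0.318, -0.948, -0.01], [-0.783, 0.268, -0.562], [0.535, -0.171, -0.827]] [-486.  325. 1631.]
top [[384.5, 0.0, 256.0], [0.0, 384.5, 188.0], [0.0, 0.0, 1.0]] [[-0.004, -1.0, 0.005], [-0.984, 0.003, -0.176], [0.176, -0.006, -0.984]] [ 228.    7. 1555.]
{'time_s': 0.1, 'q': array([-1.28557178e+00,  4.80755226e-01,  1.59681219e+00,  1.09442544e-05,
        1.06514678e+00, -4.65942005e-02]), 'joint_vel': array([-1.05481399e-03, -8.85245686e-05, -3.10416923e-03, -2.61726601e-04,
        6.88673462e-04, -2.93674607e-04]), 'effort': array([-7.72694257e-04, -9.52261734e+01, -4.31041181e+01, -8.91439618e-05,
        5.38483058e-03, -3.85795852e-05]), 'eef_pos': array([ 211.66393238, -614.16296364,  230.74511099]), 'tool_rot': array([-5.57352105e-04,  9.86268864e-01,  1.65146641e-01, -6.19978116e-05]), 'force': array([-0.1748094 ,  0.9847863 ,  0.21436796]), 'wrist_torque': array([ 0.02519947, -0.02502682, -0.02917903]), 'grip_force': 0.0, 'grip_width': 85.358968559705}
```

View pics/scene0.png

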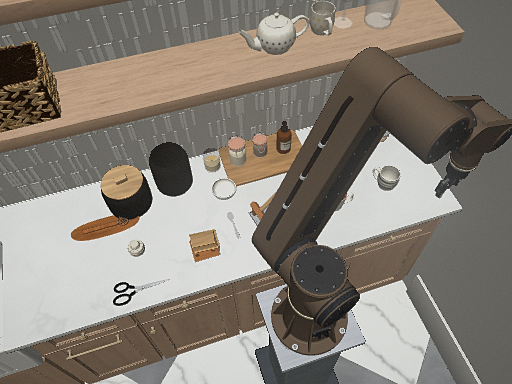

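View pics/top0.png

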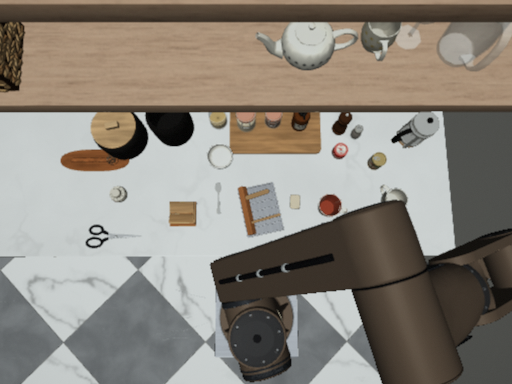

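The scene view shows the cradle at about (205,245) and a pale mug at (388,177). In the top view the cradle is at (183,213), the rack at (262,210) and the mug near (395,198), partly hidden by the arm. I'll zoom in on the top view.

```bash
python3 - <<'E'
import pickle,cv2,numpy as np
d=pickle.load(open("f0.pkl","rb"))
t=d["top"]["pixels"][:,:,::-1];s=d["scene"]["pixels"][:,:,::-1]
a=cv2.resize(t[170:245,155:295],None,fx=5.6,fy=4,interpolation=2)
a=cv2.resize(t[175:245,160:290],(520,280),interpolation=2)
b=cv2.resize(t[175:245,310:410],(280,196),interpolation=2)
b=cv2.copyMakeBorder(b,0,84,0,0,0)
c=cv2.resize(s[150:265,180:280],(345,300)[::1],interpolation=2)
e=cv2.resize(s[150:225,330:430],(400,300),interpolation=2)
o=np.vstack([np.hstack([a,b]),cv2.copyMakeBorder(np.hstack([c,e]),0,0,0,55,0)])
cv2.imwrite("pics/crop1.png",o);print(o.shape)
E
```

```text
(580, 800, 3)
```

View pics/crop1.png

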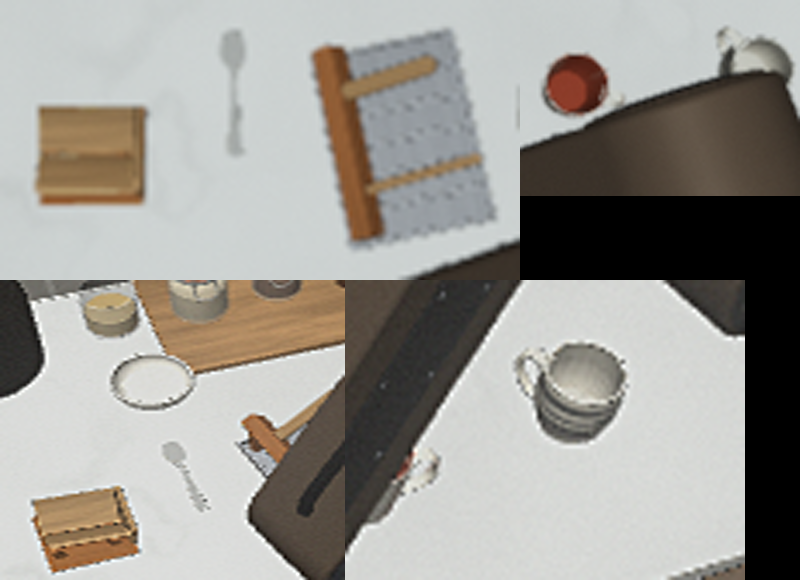

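Reading the crop: the red-lined mug at top (330,205) is the plain mug, with its handle to the lower right. The one at (395,198) is striped. The cradle's stop board seems to be at its right end. The rack's beam is on the left, the stout peg is the upper one, and both pegs rise to image right. Next I'll measure these.

```bash
cat > h.py <<'E'
import numpy as np,cv2,pickle
from scipy.spatial.transform import Rotation as Ro
def ray(f,u,v):
    R=cv2.Rodrigues(f["rvec"])[0];c=-R.T@np.ravel(f["tvec"])
    d=R.T@np.linalg.inv(f["mtx"])@np.array([u,v,1.]);return c,d
def cast(f,u,v,z):
    c,d=ray(f,u,v);return c+d*(z-c[2])/d[2]
def proj(f,P):
    return cv2.projectPoints(np.atleast_2d(P).astype(float),f["rvec"],f["tvec"],f["mtx"],None)[0][:,0]
def blobs(m,n=30):
    k,l,s,c=cv2.connectedComponentsWithStats(m.astype(np.uint8))
    return [(l==i,s[i],c[i]) for i in range(1,k) if s[i][4]>=n]
E
python3 - <<'E'
from h import *
d=pickle.load(open("f0.pkl","rb"));f=d["top"];p=f["pixels"].astype(int)
hsv=cv2.cvtColor(f["pixels"],cv2.COLOR_RGB2HSV).astype(int);H,S,V=hsv[...,0],hsv[...,1],hsv[...,2]
def show(name,m,r,n=15):
    mm=np.zeros(m.shape,bool);mm[r[0]:r[1],r[2]:r[3]]=m[r[0]:r[1],r[2]:r[3]]
    for b,s,c in blobs(mm,n):
        cn=cv2.findContours(b.astype(np.uint8),0,2)[0][0];print(name,s,c.round(1),[np.round(x,1) for x in cv2.minAreaRect(cn)], cv2.boxPoints(cv2.minAreaRect(cn)).round(1).tolist())
show("red",(S>130)&(V>60)&((H<8)|(H>172)),(190,225,312,345))
show("wood",(S>70),(175,240,160,290))
show("beam",(S>150),(175,240,160,290))
print("row samples mug"); 
for v in range(192,222): print(v,' '.join(f"{V[v,u]:3d}" for u in range(314,352)))
E
```

```text
red [320 195  21  20 311] [329.8 204.5] [array([330.3, 204.8]), array([19.8, 19.1]), np.float64(45.0)] [[316.5, 204.5], [330.0, 191.0], [344.0, 205.0], [330.5, 218.5]]
wood [238 187  42  48 534] [250.5 208.4] [array([259.8, 207.6]), array([48.5, 34.9]), np.float64(77.9)] [[237.60000610351562, 187.5], [271.79998779296875, 180.1999969482422], [281.8999938964844, 227.60000610351562], [247.8000030517578, 234.89999389648438]]
wood [169 202  27  24 627] [182.4 213.5] [array([182. , 213.5]), array([23., 26.]), np.float64(90.0)] [[169.0, 202.0], [195.0, 202.0], [195.0, 225.0], [169.0, 225.0]]
wood [281 237   9   3  17] [285.8 238.3] [array([285., 238.]), array([2., 8.]), np.float64(90.0)] [[281.0, 237.0], [289.0, 237.0], [289.0, 239.0], [281.0, 239.0]]
beam [239 187  16  47 308] [246.5 210.5] [array([246.6, 210.2]), array([47.3,  6.9]), np.float64(77.9)] [[238.3000030517578, 187.8000030517578], [245.10000610351562, 186.3000030517578], [255.0, 232.60000610351562], [248.1999969482422, 234.0]]
beam [171 224  24   2  31] [180.6 224.2] [array([182.5, 224.5]), array([ 1., 23.]), np.float64(90.0)] 
[... 4060 characters left out ...]
 206 206 185 123  71  55  34  41  45  43  44  48  53  57  61  64  69  71  74
218 209 208 208 209 208 208 208 207 207 208 206 207 207 208 207 207 207 205 207 186 153 113  54  34  38  39  42  48  50  54  59  62  66  68  70  74  74  77
219 208 208 208 208 208 209 208 209 208 207 207 208 208 207 207 206 206 207 181 116  52  33  35  40  42  47  51  56  60  62  66  68  71  72  74  76  76  77
220 209 208 208 208 208 208 207 208 207 207 208 208 208 207 206 206 187 163 119  41  34  41  44  47  50  54  58  61  65  67  69  71  72  73  73  75  76  76
221 209 208 208 208 208 208 208 208 208 208 208 207 186 164 153 144 111  77  62  43  46  50  51  54  57  59  61  63  66  68  68  69  71  72  73  74  76  76
```

```bash
python3 - <<'E'
from h import *
d=pickle.load(open("f0.pkl","rb"));f=d["top"]
print("mug",cast(f,330.2,204.8,98).round(0),"handle end",cast(f,344,211,70).round(0),cast(f,347,209,70).round(0))
b=np.array([[238.3,187.8],[245.1,186.3],[255,232.6],[248.2,234.]])
for z in(80,90):print("beam",z,[cast(f,*x,z)[:2].round(0) for x in b])
print("cradle",[cast(f,*x,40)[:2].round(0) for x in [(168.5,201.5),(195.5,201.5),(195.5,225.5),(168.5,225.5)]])
print("peg tip",cast(f,269.3,191,142).round(0))
print("striped",cast(f,395,200,88).round(0))
print("pinchbowl?",cast(f,220,156,50).round(0),"soap",cast(f,295,202,20).round(0))
print("red rack tray",[cast(f,*x,14)[:2].round(0) for x in [(272.5,182),(283.5,229)]])
E
```

```text
mug [ 422. -285.   98.] handle end [ 402. -343.   70.] [ 409. -355.   70.]
beam 80 [array([493.,  67.]), array([498.,  41.]), array([319.,   3.]), array([313.,  29.])]
beam 90 [array([491.,  67.]), array([497.,  41.]), array([318.,   3.]), array([313.,  29.])]
cradle [array([445., 346.]), array([445., 239.]), array([350., 237.]), array([350., 343.])]
peg tip [469. -51. 142.]
striped [ 442. -538.   88.]
pinchbowl? [629. 143.  50.] soap [ 445. -159.   20.]
red rack tray [array([528., -69.]), array([ 337., -111.])]
```

```bash
cat >> h.py <<'E'
from scipy.linalg import logm,expm
def state_T():
    from plant import ctrl
    s=ctrl.get_state();q=s["tool_rot"];T=np.eye(4);T[:3,:3]=Ro.from_quat([q[1],q[2],q[3],q[0]]).as_matrix();T[:3,3]=s["eef_pos"]
    try: L=pickle.load(open("log.pkl","rb"))
    except Exception: L=[]
    L.append((np.array(s["q"]),T));pickle.dump(L,open("log.pkl","wb"))
    print("t %.2f"%s["time_s"],"q",np.round(s["q"],2),"pos",T[:3,3].round(1),"z",T[:3,2].round(3),"y",T[:3,1].round(3),"F",np.round(s["force"],1),"w %.1f g %.1f"%(s["grip_width"],s["grip_force"]));return T
def tool(g,yaz,tilt,off=19.):
    """pose with grasp point g; tool y horizontal at azimuth yaz; z tilted by tilt (deg) towards tool-x side from down"""
    y=np.array([np.cos(yaz),np.sin(yaz),0]);x0=np.cross(y,[0,0,-1]);t=np.radians(tilt)
    z=np.array([0,0,-1])*np.cos(t)+x0*np.sin(t);T=np.eye(4);T[:3,:3]=np.c_[np.cross(y,z),y,z];T[:3,3]=np.array(g)+off*z;return T
def plan(T,G,n,lab=""):
    M=np.linalg.inv(T)@G;E=expm(np.real(logm(M))/n)
    r=np.r_[E[:3,3]/30,np.degrees(Ro.from_matrix(E[:3,:3]).as_rotvec())/5]
    print(lab,"n",n,"row",r.round(3).tolist(),"max",np.abs(r).max().round(2));
    r=np.round(r,2);E2=np.eye(4);E2[:3,3]=r[:3]*30;E2[:3,:3]=Ro.from_rotvec(np.radians(r[3:]*5)).as_matrix()
    return T@np.linalg.matrix_power(E2,n)
E
python3 - <<'E'
from h import *
T=state_T();G=tool([365,-447,200],-.336,45)
print(G.round(2));plan(T,G,15)
E
```

```text
t 0.10 q [-1.29  0.48  1.6   0.    1.07 -0.05] pos [ 211.7 -614.2  230.7] z [-0.     0.001 -1.   ] y [ 0.326 -0.945 -0.001] F [-0.2  1.   0.2] w 85.4 g 0.0
[[ 2.3000e-01  9.4000e-01  2.3000e-01  3.6943e+02]
 [ 6.7000e-01 -3.3000e-01  6.7000e-01 -4.3432e+02]
 [ 7.1000e-01  0.0000e+00 -7.1000e-01  1.8656e+02]
 [ 0.0000e+00  0.0000e+00  0.0000e+00  1.0000e+00]]
 n 15 row [0.487, -0.042, 0.298, 0.27, 0.557, -0.653] max 0.65
```

Emit:
drive_tool(rows=[0.49,-0.04,0.3,0.27,0.56,-0.65,0.5,0.49,-0.04,0.3,0.27,0.56,-0.65,0.5,0.49,-0.04,0.3,0.27,0.56,-0.65,0.5,0.49,-0.04,0.3,0.27,0.56,-0.65,0.5,0.49,-0.04,0.3,0.27,0.56,-0.65,0.5], newtons=60)

```text
time_s: 0.52
eef_pos: [278.5, -573.9, 193.8]
tool_rot: [-0.079, 0.943, 0.302, 0.111]
force: [0.2, -0.3, -0.1]
grip_width: 42.7
grip_force: 0.0
```

Emit:
drive_tool(rows=[0.49,-0.04,0.3,0.27,0.56,-0.65,0.5,0.49,-0.04,0.3,0.27,0.56,-0.65,0.5,0.49,-0.04,0.3,0.27,0.56,-0.65,0.5,0.49,-0.04,0.3,0.27,0.56,-0.65,0.5,0.49,-0.04,0.3,0.27,0.56,-0.65,0.5])

```text
time_s: 0.93
eef_pos: [334.9, -510.8, 178.8]
tool_rot: [-0.153, 0.865, 0.426, 0.217]
force: [-0.4, -0.7, -0.2]
grip_width: 42.8
grip_force: 0.0
```

Emit:
drive_tool(rows=[0.49,-0.04,0.3,0.27,0.56,-0.65,0.5,0.49,-0.04,0.3,0.27,0.56,-0.65,0.5,0.49,-0.04,0.3,0.27,0.56,-0.65,0.5,0.49,-0.04,0.3,0.27,0.56,-0.65,0.5,0.49,-0.04,0.3,0.27,0.56,-0.65,0.5])

```text
time_s: 1.35
eef_pos: [371.9, -433.7, 186.7]
tool_rot: [-0.222, 0.753, 0.534, 0.315]
force: [-0.8, 0.3, -0.4]
grip_width: 42.5
grip_force: 0.0
```

```bash
python3 - <<'E'
from h import *
from plant import ctrl
T=state_T();d={}
for n in("scene","top","wrist"):
    d[n]=ctrl.grab_frame(n)
pickle.dump(d,open("f1.pkl","wb"))
t,s,w=[d[n]["pixels"][:,:,::-1] for n in("top","scene","wrist")]
a=cv2.resize(t[175:245,160:360],(800,280),interpolation=2)
b=cv2.resize(s[165:285,180:340],(400,300),interpolation=2)
c=cv2.resize(w,(400,300))
cv2.imwrite("pics/c2.png",np.vstack([a,np.hstack([b,c])]))
E
```

```text
t 1.35 q [-1.22  0.76  1.48  0.47  1.56 -1.05] pos [ 371.9 -433.7  186.7] z [ 0.236  0.671 -0.703] y [ 0.944 -0.331  0.001] F [-0.8  0.3 -0.4] w 42.5 g 0.0
```

View pics/c2.png

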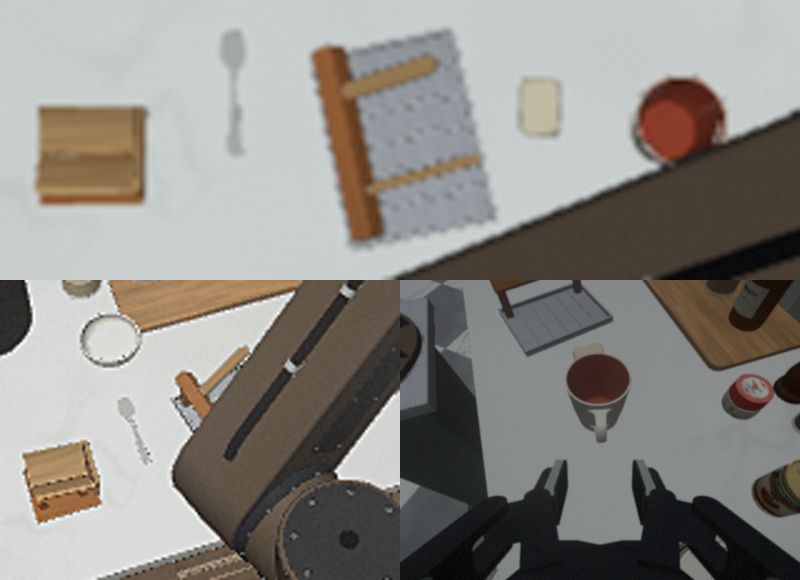

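The wrist view shows the plain mug straight ahead with its handle facing the gripper, at crop (600,430), and the jaw centred on it. I'll zoom in on the mug, and on the cradle to confirm which end has the stop.

```bash
python3 - <<'E'
from h import *
d=pickle.load(open("f1.pkl","rb"))
t,s,w=[d[n]["pixels"][:,:,::-1] for n in("top","scene","wrist")]
a=cv2.resize(t[196:231,164:204],(400,350),interpolation=2)
b=cv2.resize(s[220:270,180:230],(400,250)[:1]+(250,),interpolation=2)
b=cv2.resize(s[222:267,184:224],(222,250),interpolation=2);b=cv2.copyMakeBorder(b,0,0,0,178,0)
c=cv2.resize(w[85:235,200:300],(400,600),interpolation=2)
cv2.imwrite("pics/c3.png",np.hstack([np.vstack([a,b]),c]))
p=w.astype(int)
for v in range(165,215,4): print(v,[tuple(p[v,u]) for u in range(244,270,2)])
E
```

```text
165 [(np.int64(81), np.int64(82), np.int64(83)), (np.int64(82), np.int64(84), np.int64(84)), (np.int64(85), np.int64(88), np.int64(86)), (np.int64(89), np.int64(92), np.int64(92)), (np.int64(92), np.int64(94), np.int64(95)), (np.int64(92), np.int64(95), np.int64(94)), (np.int64(100), np.int64(102), np.int64(102)), (np.int64(99), np.int64(102), np.int64(101)), (np.int64(106), np.int64(109), np.int64(107)), (np.int64(109), np.int64(111), np.int64(111)), (np.int64(110), np.int64(114), np.int64(111)), (np.int64(114), np.int64(119), np.int64(119)), (np.int64(108), np.int64(113), np.int64(112))]
169 [(np.int64(89), np.int64(94), np.int64(94)), (np.int64(115), np.int64(120), np.int64(118)), (np.int64(133), np.int64(137), np.int64(136)), (np.int64(137), np.int64(141), np.int64(138)), (np.int64(138), np.int64(139), np.int64(137)), (np.int64(139), np.int64(142), np.int64(139)), (np.int64(134), np.int64(139), np.int64(137)), (np.int64(137), np.int64(142), np.int64(139)), (np.int64(137), np.int64(139), np.int64(138)), (np.int64(138), np.int64(141), np.int64(138)), (np.int64(121), np.int64(123), 
[... 6031 characters left out ...]
(139), np.int64(139), np.int64(137)), (np.int64(143), np.int64(142), np.int64(138))]
213 [(np.int64(139), np.int64(140), np.int64(133)), (np.int64(140), np.int64(139), np.int64(135)), (np.int64(140), np.int64(139), np.int64(137)), (np.int64(143), np.int64(141), np.int64(138)), (np.int64(140), np.int64(139), np.int64(135)), (np.int64(140), np.int64(140), np.int64(136)), (np.int64(142), np.int64(141), np.int64(138)), (np.int64(142), np.int64(142), np.int64(138)), (np.int64(142), np.int64(141), np.int64(138)), (np.int64(143), np.int64(141), np.int64(138)), (np.int64(140), np.int64(141), np.int64(136)), (np.int64(141), np.int64(142), np.int64(137)), (np.int64(140), np.int64(140), np.int64(138))]
```

View pics/c3.png

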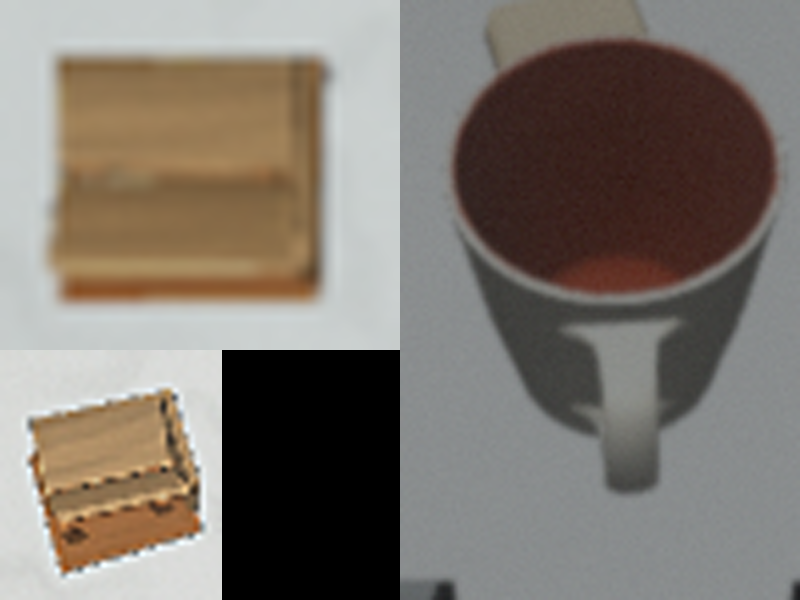

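```bash
python3 - <<'E'
from h import *
d=pickle.load(open("f1.pkl","rb"));f=d["wrist"]
L,R,N,F=[cast(f,*p,98) for p in((213.2,127),(294.5,127),(253.5,160),(253.8,94.7))]
print(L,R,np.linalg.norm(L-R),N,F,np.linalg.norm(N-F))
c=(N+F)/2;print("c",c,cast(d["top"],330.2,204.8,98))
for u,v,z in((257,187,87),(257.4,197,62),(257.7,207,40)):
    P=cast(f,u,v,z);h=P-c;print(P,np.hypot(*h[:2]),"handle az",np.arctan2(h[1],h[0]))
E
```

```text
[ 380.42526623 -274.80995576   98.        ] [ 458.96211302 -302.45378826   98.        ] 83.2599410202802 [ 406.10566644 -326.79501101   98.        ] [ 434.4994496  -245.86771564   98.        ] 85.76382721661659
c [ 420.30255802 -286.33136333   98.        ] [ 422.40038884 -285.01081545   98.        ]
[ 401.47430592 -350.10627168   87.        ] 66.49618043603853 handle az -1.8578710464767596
[ 402.56998439 -348.42809122   62.        ] 64.5790041995706 handle az -1.8489567931551982
[ 402.58243468 -349.61930678   40.        ] 65.72188796302504 handle az -1.8437976916987213
```

```bash
python3 - <<'E'
from h import *
T=state_T();h=np.array([np.cos(-1.85),np.sin(-1.85),0]);g=np.array([421,-286,0])+67*h+[0,0,63]
G=tool(g,-1.85+np.pi/2,45);P=G.copy();P[:3,3]-=45*G[:3,2]
print(G[:3,3]);T2=plan(T,P,5);plan(T2,G,3)
E
```

```text
t 1.50 q [-1.22  0.76  1.48  0.47  1.56 -1.05] pos [ 371.9 -434.1  186.1] z [ 0.236  0.669 -0.705] y [ 0.943 -0.334 -0.002] F [-0.4  0.3 -0.3] w 42.2 g 0.0
[ 406.23801638 -337.49067852   49.56497116]
 n 5 row [-0.162, 0.026, 0.826, 0.097, -0.007, -0.101] max 0.83
 n 3 row [-0.001, -0.005, 0.494, -0.006, 0.006, -0.002] max 0.49
```

Emit:
drive_tool(rows=[-0.16,0.03,0.83,0.1,-0.01,-0.1,0.5,-0.16,0.03,0.83,0.1,-0.01,-0.1,0.5,-0.16,0.03,0.83,0.1,-0.01,-0.1,0.5,-0.16,0.03,0.83,0.1,-0.01,-0.1,0.5,-0.16,0.02,0.83,0.1,-0.01,-0.1,0.5])

```text
time_s: 1.92
eef_pos: [397.7, -368.7, 81.1]
tool_rot: [-0.229, 0.739, 0.556, 0.304]
force: [-0.4, 0.2, 0.3]
grip_width: 42.5
grip_force: 0.0
```

Emit:
drive_tool(rows=[0,0,0.3,0,0,0,0.5,0,0,0.3,0,0,0,0.5,0,0,0.3,0,0,0,0.5,0,0,0.3,0,0,0,0.5,0,0,0.3,0,0,0,0.5])

```text
time_s: 2.33
eef_pos: [406.7, -338.1, 50.2]
tool_rot: [-0.229, 0.738, 0.557, 0.305]
force: [0.4, -0.5, -0.2]
grip_width: 42.9
grip_force: 0.0
```

```bash
python3 - <<'E'
from h import *
from plant import ctrl
T=state_T();f=ctrl.grab_frame("wrist");cv2.imwrite("pics/w4.png",f["pixels"][60:,80:440,::-1])
E
```

```text
t 2.33 q [-1.1   0.87  1.68  0.53  1.26 -1.16] pos [ 406.7 -338.1   50.2] z [ 0.195  0.677 -0.709] y [ 0.961 -0.276  0.001] F [ 0.4 -0.5 -0.2] w 42.9 g 0.0
```

View pics/w4.png

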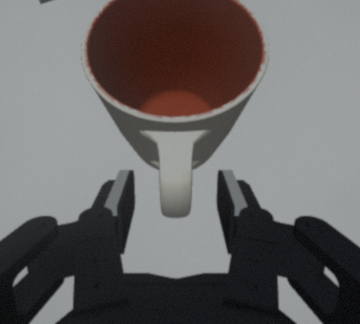

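The handle (crop (175,190)) is centred between the pads at 127 and 222, so I'll close on it.

Emit:
drive_tool(rows=[0,0,0,0,0,0,1,0,0,0,0,0,0,1,0,0,0,0,0,0,1,0,0,0,0,0,0,1,0,0,0,0,0,0,1], newtons=60)

```text
time_s: 2.8
eef_pos: [406.7, -338.3, 50.5]
tool_rot: [-0.229, 0.738, 0.557, 0.305]
force: [-0.8, -2.8, 5.6]
grip_width: 12.4
grip_force: 59.4
```

Emit:
drive_tool(rows=[0,0,0,0,0,0,1,0,0,0,0,0,0,1,0.1,0,-0.1,0,0,0,1,0.3,0,-0.3,0,0,0,1,0.3,0,-0.3,0,0,0,1])

```text
time_s: 3.22
eef_pos: [406.3, -337.3, 80.5]
tool_rot: [-0.23, 0.738, 0.556, 0.305]
force: [0.8, 0.4, -3.8]
grip_width: 12.5
grip_force: 58.7
```

```bash
python3 - <<'E'
from h import *
from plant import ctrl
T=state_T();d={n:ctrl.grab_frame(n) for n in("top","wrist")};pickle.dump(d,open("f2.pkl","wb"))
f=d["wrist"];cv2.imwrite("pics/w5.png",np.hstack([f["pixels"][60:,80:440,::-1],cv2.resize(d["top"]["pixels"][165:246,250:350,::-1],(400,324),interpolation=2)]))
# rest of FK check
E
```

```text
t 3.22 q [-1.1   0.83  1.68  0.52  1.3  -1.14] pos [ 406.3 -337.3   80.5] z [ 0.193  0.679 -0.708] y [ 0.962 -0.275 -0.001] F [ 0.8  0.4 -3.8] w 12.5 g 58.7
```

View pics/w5.png

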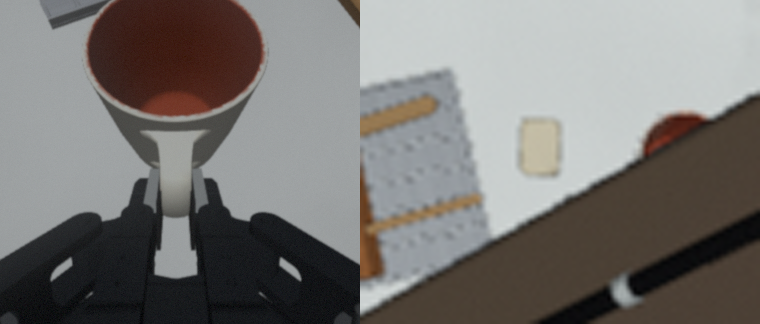

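```bash
python3 - <<'E'
from h import *
d=pickle.load(open("f2.pkl","rb"));f=d["wrist"];T=state_T()
g=T[:3,3]-19*T[:3,2];yaw=np.arctan2(T[1,1],T[0,1]);R=Ro.from_euler('z',yaw).as_matrix()
W=lambda m:g+R@(np.array(m)-[0,-52,63])
a=np.linspace(0,2*np.pi,73)
rim=proj(f,[W([45*np.cos(t),15+45*np.sin(t),98]) for t in a])
print("rim L",rim[rim[:,0].argmin()],"R",rim[rim[:,0].argmax()],"bottom",rim[rim[:,1].argmax()])
print("bar bottom outer/top outer",proj(f,[W([0,-60,36]),W([0,-60,87]),W([0,-42,87])]))
p=f["pixels"].astype(int);print("col255",[(v,p[v,255].tolist()) for v in range(172,186)]);print([(v,p[v,255].sum()) for v in range(190,284,2)])
print([(u,p[112,u].tolist()) for u in list(range(160,172))+list(range(342,354))])
E
```

```text
t 3.32 q [-1.1   0.83  1.68  0.52  1.3  -1.14] pos [ 407.1 -338.4   82. ] z [ 0.195  0.677 -0.71 ] y [ 0.962 -0.275  0.002] F [-0.3 -0.5 -4. ] w 12.6 g 58.6
rim L [161.58113591 114.7574981 ] R [354.58870468 114.92874398] bottom [258.38960165 186.08624478]
bar bottom outer/top outer [[257.54538147 290.2587912 ]
 [258.42537346 267.81839221]
 [258.25741341 224.13450658]]
col255 [(172, [115, 56, 41]), (173, [115, 55, 42]), (174, [119, 65, 54]), (175, [125, 86, 77]), (176, [145, 125, 118]), (177, [155, 149, 144]), (178, [159, 158, 152]), (179, [161, 162, 157]), (180, [152, 153, 149]), (181, [134, 133, 127]), (182, [96, 95, 91]), (183, [82, 80, 77]), (184, [76, 74, 70]), (185, [76, 76, 73])]
[(190, np.int64(271)), (192, np.int64(455)), (194, np.int64(479)), (196, np.int64(485)), (198, np.int64(477)), (200, np.int64(483)), (202, np.int64(480)), (204, np.int64(482)), (206, np.int64(482)), (208, np.int64(484)), (210, np.int64(481)), (212, np.int64(481)), (214, np.int64(478)), (216, np.int64(482)), (218, np.int64(479)), (220, np.int64(484)), (222, np.int64(484)), (224, np.int64(479)), (226, np
[... 488 characters left out ...]
64(286)), (272, np.int64(259)), (274, np.int64(247)), (276, np.int64(255)), (278, np.int64(418)), (280, np.int64(475)), (282, np.int64(476))]
[(160, [157, 159, 160]), (161, [157, 161, 161]), (162, [159, 161, 157]), (163, [159, 159, 154]), (164, [153, 148, 144]), (165, [146, 135, 128]), (166, [133, 111, 104]), (167, [112, 80, 73]), (168, [91, 59, 52]), (169, [68, 42, 38]), (170, [57, 36, 35]), (171, [55, 37, 32]), (342, [120, 76, 63]), (343, [130, 93, 84]), (344, [141, 114, 107]), (345, [147, 130, 125]), (346, [151, 146, 140]), (347, [139, 140, 137]), (348, [131, 133, 133]), (349, [147, 151, 152]), (350, [155, 159, 159]), (351, [155, 158, 159]), (352, [154, 157, 159]), (353, [153, 155, 157])]
```

```bash
python3 - <<'E'
from h import *
d=pickle.load(open("f1.pkl","rb"));f=d["top"];p=f["pixels"].astype(int)
for v in (205,208,219,222):print(v,[p[v,u].sum() for u in range(165,200)])
for u in (174,180,188):print("col",u,[(v,p[v,u].sum(),p[v,u,0]-p[v,u,2]) for v in range(199,229)])
print("crease",cast(f,172,213.6,28),cast(f,191,213.6,19))
E
```

```text
205 [np.int64(610), np.int64(611), np.int64(610), np.int64(607), np.int64(521), np.int64(376), np.int64(345), np.int64(344), np.int64(341), np.int64(341), np.int64(343), np.int64(341), np.int64(339), np.int64(335), np.int64(337), np.int64(338), np.int64(339), np.int64(341), np.int64(337), np.int64(338), np.int64(338), np.int64(341), np.int64(337), np.int64(337), np.int64(342), np.int64(339), np.int64(341), np.int64(343), np.int64(286), np.int64(293), np.int64(274), np.int64(464), np.int64(600), np.int64(607), np.int64(612)]
208 [np.int64(612), np.int64(609), np.int64(609), np.int64(609), np.int64(532), np.int64(407), np.int64(379), np.int64(377), np.int64(373), np.int64(377), np.int64(377), np.int64(374), np.int64(372), np.int64(374), np.int64(373), np.int64(373), np.int64(367), np.int64(368), np.int64(369), np.int64(366), np.int64(363), np.int64(361), np.int64(360), np.int64(359), np.int64(359), np.int64(356), np.int64(359), np.int64(360), np.int64(294), np.int64(294), np.int64(279), np.int64(478), np.int64(617), np.int64(616), np.int64(615)]
219 [np.int64(603), np.int64(605), np.in
[... 3675 characters left out ...]
(212, np.int64(373), np.int64(74)), (213, np.int64(321), np.int64(71)), (214, np.int64(274), np.int64(61)), (215, np.int64(285), np.int64(58)), (216, np.int64(299), np.int64(63)), (217, np.int64(306), np.int64(64)), (218, np.int64(310), np.int64(65)), (219, np.int64(315), np.int64(64)), (220, np.int64(324), np.int64(67)), (221, np.int64(336), np.int64(68)), (222, np.int64(407), np.int64(66)), (223, np.int64(366), np.int64(74)), (224, np.int64(276), np.int64(86)), (225, np.int64(333), np.int64(82)), (226, np.int64(530), np.int64(20)), (227, np.int64(615), np.int64(-4)), (228, np.int64(617), np.int64(-5))]
crease [398.24341403 332.99355919  28.        ] [399.02073889 258.86399343  19.        ]
```

```bash
python3 - <<'E'
from h import *
d=pickle.load(open("f1.pkl","rb"));f=d["top"]
print("front",[cast(f,180,225.3+.2,z)[0].round(1) for z in(0,10)],"crease",[cast(f,u,213.1,z)[:2].round(1) for u,z in((172,28),(191,19))])
print("far V top",[cast(f,180,200.9,z)[0].round(1) for z in(0,10,60,70)])
print("near V top/light edge 221.5,222.9",[cast(f,180,v,z)[0].round(1) for v in(221.4,223.3) for z in(58,68)])
print("right",[cast(f,195.6,215,z)[1].round(1) for z in(0,10,40)],"stop inner",[cast(f,192.5,207,z)[1].round(1) for z in(18,40,50)])
print("left upper board 168.9",[cast(f,168.8,207,z)[1].round(1) for z in(10,50,60,70)],"left low 168.2",[cast(f,168.2,219,z)[1].round(1) for z in(0,10,60)])
s=d["scene"];
E
```

```text
front [np.float64(353.1), np.float64(352.3)] crease [array([400.2, 333.1]), array([401. , 258.9])]
far V top [np.float64(453.3), np.float64(451.8), np.float64(444.6), np.float64(443.1)]
near V top/light edge 221.5,222.9 [np.float64(364.3), np.float64(363.4), np.float64(356.9), np.float64(356.1)]
right [np.float64(243.2), np.float64(241.7), np.float64(237.1)] stop inner [np.float64(253.7), np.float64(250.2), np.float64(248.6)]
left upper board 168.9 [np.float64(350.7), np.float64(341.8), np.float64(339.6), np.float64(337.3)] left low 168.2 [np.float64(353.6), np.float64(351.3), np.float64(340.2)]
```

```bash
python3 - <<'E'
from h import *
T=state_T()
T=plan(T,tool([470,-230,290],-.2,25),10,"a")
T=plan(T,tool([475,40,300],0.0,0),10,"b")
T=plan(T,tool([402,292,212],0.005,-25),10,"c")
E
```

```text
t 3.32 q [-1.1   0.83  1.68  0.52  1.3  -1.14] pos [ 407.1 -338.4   82. ] z [ 0.195  0.677 -0.71 ] y [ 0.962 -0.275  0.002] F [-0.3 -0.5 -4. ] w 12.6 g 58.6
a n 10 row [0.723, 0.119, -0.265, 0.054, -0.395, -0.072] max 0.72
b n 10 row [0.864, -0.087, 0.181, 0.052, -0.493, -0.229] max 0.86
c n 10 row [0.864, -0.238, 0.126, 0.001, -0.503, -0.006] max 0.86
```

Emit:
drive_tool(rows=[0.72,0.12,-0.27,0.05,-0.4,-0.07,1,0.72,0.12,-0.26,0.05,-0.39,-0.07,1,0.72,0.12,-0.27,0.05,-0.4,-0.07,1,0.72,0.12,-0.26,0.05,-0.39,-0.07,1,0.72,0.12,-0.27,0.05,-0.4,-0.07,1])

```text
time_s: 3.73
eef_pos: [438.3, -288.3, 181.8]
tool_rot: [-0.184, 0.75, 0.589, 0.237]
force: [1.6, -0.8, -4.3]
grip_width: 12.4
grip_force: 59.0
```

Emit:
drive_tool(rows=[0.72,0.12,-0.27,0.05,-0.4,-0.07,1,0.72,0.12,-0.26,0.05,-0.39,-0.07,1,0.72,0.12,-0.27,0.05,-0.4,-0.07,1,0.72,0.12,-0.26,0.05,-0.39,-0.07,1,0.72,0.12,-0.27,0.05,-0.4,-0.07,1])

```text
time_s: 4.15
eef_pos: [471.5, -221.8, 271.6]
tool_rot: [-0.137, 0.757, 0.617, 0.168]
force: [0.8, 0.1, -2.8]
grip_width: 12.6
grip_force: 59.0
```

Emit:
drive_tool(rows=[0.86,-0.09,0.18,0.05,-0.49,-0.23,1,0.86,-0.09,0.18,0.05,-0.49,-0.23,1,0.86,-0.09,0.18,0.05,-0.49,-0.23,1,0.86,-0.09,0.18,0.05,-0.49,-0.23,1,0.86,-0.09,0.18,0.05,-0.49,-0.23,1])

```text
time_s: 4.57
eef_pos: [478.9, -90.8, 290.1]
tool_rot: [-0.069, 0.737, 0.667, 0.086]
force: [0.9, -0.0, -3.5]
grip_width: 12.9
grip_force: 58.9
```

Emit:
drive_tool(rows=[0.86,-0.09,0.18,0.05,-0.49,-0.23,1,0.86,-0.09,0.18,0.05,-0.49,-0.23,1,0.86,-0.09,0.18,0.05,-0.49,-0.23,1,0.86,-0.09,0.18,0.05,-0.49,-0.23,1,0.86,-0.09,0.18,0.05,-0.49,-0.23,1])

```text
time_s: 4.98
eef_pos: [473.3, 41.0, 280.8]
tool_rot: [-0.001, 0.707, 0.708, 0.003]
force: [1.0, -0.2, -3.6]
grip_width: 12.6
grip_force: 58.9
```

```bash
python3 - <<'E'
from h import *
T=state_T()
T=plan(T,tool([402,292,212],0.005,-25),10,"c")
E
```

```text
t 4.98 q [0.02 0.18 1.92 0.01 1.04 0.01] pos [473.3  41.  280.8] z [ 0.003  0.007 -1.   ] y [1.    0.001 0.003] F [ 1.  -0.2 -3.6] w 12.6 g 58.9
c n 10 row [0.857, -0.236, 0.127, 0.002, -0.508, -0.005] max 0.86
```

Emit:
drive_tool(rows=[0.86,-0.24,0.13,0,-0.51,0,1,0.86,-0.24,0.13,0,-0.51,0,1,0.86,-0.24,0.13,0,-0.51,0,1,0.86,-0.24,0.13,0,-0.51,0,1,0.86,-0.24,0.13,0,-0.51,0,1])

```text
time_s: 5.4
eef_pos: [437.0, 167.7, 250.7]
tool_rot: [0.077, 0.703, 0.703, -0.075]
force: [-0.2, -0.4, -3.5]
grip_width: 12.2
grip_force: 58.9
```

Emit:
drive_tool(rows=[0.86,-0.24,0.13,0,-0.51,0,1,0.86,-0.24,0.13,0,-0.51,0,1,0.86,-0.24,0.13,0,-0.51,0,1,0.86,-0.24,0.13,0,-0.51,0,1,0.86,-0.24,0.13,0,-0.51,0,1])

```text
time_s: 5.82
eef_pos: [401.1, 284.9, 193.3]
tool_rot: [0.155, 0.69, 0.69, -0.153]
force: [1.0, -0.2, -3.2]
grip_width: 12.7
grip_force: 59.0
```

```bash
python3 - <<'E'
from h import *
from plant import ctrl
T=state_T();d={n:ctrl.grab_frame(n) for n in("top","scene")};pickle.dump(d,open("f3.pkl","wb"))
a=cv2.resize(d["top"]["pixels"][180:240,150:215,::-1],(400,369),interpolation=2);b=cv2.resize(d["scene"]["pixels"][190:290,150:258,::-1],(399,369),interpolation=2)
cv2.imwrite("pics/p6.png",np.hstack([a,b]))
P=tool([401.5,286,148],0.005,-25);plan(T,P,5)
E
```

```text
t 5.82 q [ 0.78  0.49  1.79 -0.33  1.2   0.96] pos [401.1 284.9 193.3] z [ 0.002 -0.424 -0.906] y [1.    0.    0.002] F [ 1.  -0.2 -3.2] w 12.7 g 59.0
 n 5 row [0.135, 0.002, 0.397, 0.0, 0.004, -0.012] max 0.4
```

View pics/p6.png

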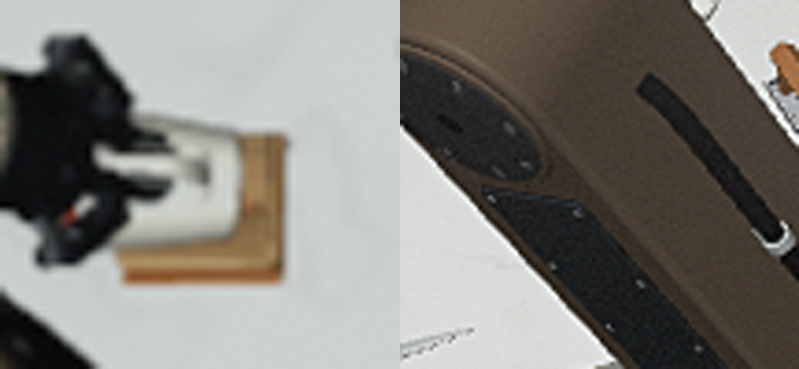

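The top view shows the mug over the cradle: foot to the right at crop x≈240, mouth to the left. I'll check the lateral centring numerically, then descend.

```bash
python3 - <<'E'
from h import *
d=pickle.load(open("f3.pkl","rb"));f=d["top"];p=f["pixels"].astype(int)
for u in (180,184,187):print(u,[(v,p[v,u].sum(),p[v,u,0]-p[v,u,2]) for v in list(range(198,206))+list(range(214,223))])
print(cast(f,189,209.4,127),cast(f,175,210,145), [cast(f,186,v,127)[0] for v in(200.8,218.5)])
E
```

```text
180 [(198, np.int64(618), np.int64(-6)), (199, np.int64(502), np.int64(-3)), (200, np.int64(389), np.int64(5)), (201, np.int64(451), np.int64(9)), (202, np.int64(515), np.int64(10)), (203, np.int64(559), np.int64(11)), (204, np.int64(591), np.int64(10)), (205, np.int64(528), np.int64(8)), (214, np.int64(612), np.int64(6)), (215, np.int64(596), np.int64(9)), (216, np.int64(556), np.int64(11)), (217, np.int64(510), np.int64(10)), (218, np.int64(430), np.int64(9)), (219, np.int64(335), np.int64(31)), (220, np.int64(316), np.int64(64)), (221, np.int64(349), np.int64(70)), (222, np.int64(411), np.int64(70))]
184 [(198, np.int64(615), np.int64(-4)), (199, np.int64(615), np.int64(-4)), (200, np.int64(502), np.int64(-1)), (201, np.int64(392), np.int64(6)), (202, np.int64(471), np.int64(8)), (203, np.int64(529), np.int64(9)), (204, np.int64(551), np.int64(9)), (205, np.int64(544), np.int64(8)), (214, np.int64(606), np.int64(8)), (215, np.int64(580), np.int64(10)), (216, np.int64(535), np.int64(9)), (217, np.int64(475), np.int64(9)), (218, np.int64(365), np.int64(18)), (219, np.int64(309), np.
[... 177 characters left out ...]
12), np.int64(-4)), (200, np.int64(551), np.int64(-3)), (201, np.int64(407), np.int64(3)), (202, np.int64(405), np.int64(9)), (203, np.int64(499), np.int64(9)), (204, np.int64(555), np.int64(10)), (205, np.int64(590), np.int64(9)), (214, np.int64(586), np.int64(7)), (215, np.int64(535), np.int64(11)), (216, np.int64(462), np.int64(12)), (217, np.int64(370), np.int64(20)), (218, np.int64(299), np.int64(38)), (219, np.int64(305), np.int64(59)), (220, np.int64(329), np.int64(67)), (221, np.int64(341), np.int64(69)), (222, np.int64(410), np.int64(66))]
[402.73619084 249.04153377 127.        ] [398.45777798 297.45948939 145.        ] [np.float64(435.1872889482828), np.float64(368.74456220183146)]
```

```bash
python3 - <<'E'
from h import *
T=state_T();T=plan(T,tool([402.3,289,157],0.005,-25),5);plan(T,tool([402.3,286,145],0.005,-25),5);
E
```

```text
t 5.92 q [ 0.79  0.49  1.79 -0.33  1.2   0.96] pos [399.9 286.5 190.9] z [ 0.    -0.425 -0.905] y [ 1.     0.003 -0.001] F [ 0.2 -0.5 -3.5] w 12.9 g 58.9
 n 5 row [0.111, 0.016, 0.324, -0.004, 0.007, -0.002] max 0.32
 n 5 row [0.016, -0.004, 0.085, -0.004, -0.003, -0.002] max 0.09
```

Emit:
drive_tool(rows=[0.12,0.01,0.33,0,0,0,1,0.12,0.01,0.33,0,0,0,1,0.12,0.01,0.33,0,0,0,1,0.12,0.01,0.33,0,0,0,1,0.11,0.01,0.33,0,0,0,1])

```text
time_s: 6.33
eef_pos: [403.6, 277.7, 140.2]
tool_rot: [0.153, 0.691, 0.69, -0.153]
force: [0.2, 0.3, -4.0]
grip_width: 12.6
grip_force: 59.0
```

Emit:
drive_tool(rows=[0.03,0,0.07,0,0,0,1,0.03,0,0.07,0,0,0,1,0.03,0,0.07,0,0,0,1,0,0,0,0,0,0,1,0,0,0,0,0,0,1])

```text
time_s: 6.75
eef_pos: [403.0, 277.7, 136.7]
tool_rot: [0.154, 0.691, 0.69, -0.153]
force: [-12.8, -0.4, 40.3]
grip_width: 12.7
grip_force: 64.8
```

Emit:
drive_tool(rows=[-0.06,0,-0.14,0,0,0,1,-0.03,-0.05,-0.06,0,0,0,1,0,-0.05,0,0,0,0,1,0,0,0,0,0,0,1,0,0,0,0,0,0,1])

```text
time_s: 7.17
eef_pos: [400.4, 278.4, 140.6]
tool_rot: [0.154, 0.69, 0.69, -0.153]
force: [-0.5, 0.1, -3.6]
grip_width: 12.2
grip_force: 59.1
```

```bash
python3 - <<'E'
from h import *
from plant import ctrl
T=state_T();f=ctrl.grab_frame("wrist");t=ctrl.grab_frame("top");pickle.dump((f,t),open("f4.pkl","wb"))
cv2.imwrite("pics/p7.png",np.hstack([f["pixels"][:,:,::-1],cv2.resize(t["pixels"][190:235,160:200,::-1],(288,384),interpolation=2)[:, :288]]))
for i in range(3):state_T();ctrl.grab_frame("top")
E
```

```text
t 7.17 q [ 0.78  0.55  1.84 -0.35  1.09  0.99] pos [400.4 278.4 140.6] z [ 0.001 -0.423 -0.906] y [1.    0.    0.001] F [-0.5  0.1 -3.6] w 12.2 g 59.1
t 7.27 q [ 0.78  0.55  1.84 -0.35  1.09  0.99] pos [400.4 278.5 140.5] z [ 0.001 -0.423 -0.906] y [1.    0.    0.001] F [-0.1 -0.2 -3.7] w 12.3 g 59.1
t 7.32 q [ 0.78  0.55  1.84 -0.35  1.09  0.99] pos [400.4 278.5 140.5] z [ 0.001 -0.423 -0.906] y [1.    0.    0.001] F [-0.7  0.1 -4.1] w 12.7 g 59.1
t 7.37 q [ 0.78  0.55  1.84 -0.35  1.09  0.99] pos [400.4 278.5 140.5] z [ 0.001 -0.423 -0.906] y [1.    0.    0.001] F [ 0.2 -0.4 -3. ] w 12.6 g 59.1
```

View pics/p7.png

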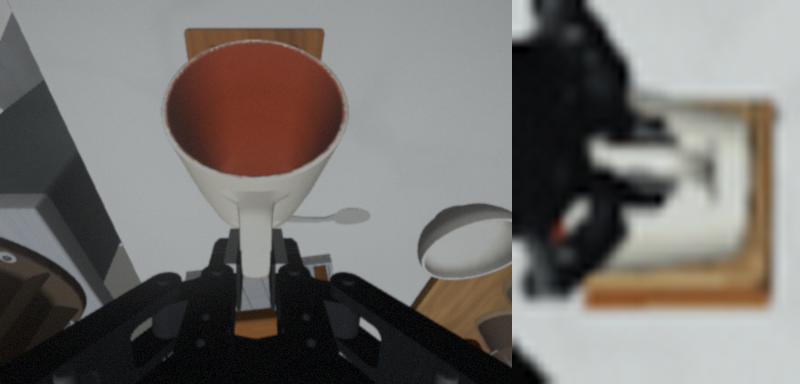

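The wrist view has the mug rim at columns 163–347 (centre 255) and the cradle at 185–323 (centre 254), so it is laterally aligned. The foot is close to the stop, so I'll shift it a little uphill and lower it.

Emit:
drive_tool(rows=[0.12,0,-0.06,0,0,0,1,0.03,0,0.06,0,0,0,1,0.03,0,0.06,0,0,0,1,0.03,0,0.06,0,0,0,1,0,0,0,0,0,0,1])

```text
time_s: 7.83
eef_pos: [400.2, 282.6, 134.9]
tool_rot: [0.154, 0.69, 0.69, -0.153]
force: [-3.1, -0.2, 3.5]
grip_width: 12.4
grip_force: 59.8
```

Emit:
drive_tool(rows=[0.02,0,0.04,0,0,0,1,0.02,0,0.04,0,0,0,1,0,0,0,0,0,0,1,0,0,0,0,0,0,1,0,0,0,0,0,0,1])

```text
time_s: 8.25
eef_pos: [400.0, 282.6, 134.5]
tool_rot: [0.154, 0.691, 0.69, -0.153]
force: [-13.3, 3.0, 44.4]
grip_width: 12.4
grip_force: 65.4
```

Emit:
drive_tool(rows=[-0.04,0,-0.07,0,0,0,1,0,-0.05,0,0,0,0,1,0,0,0,0,0,0,1,0.01,0,0.03,0,0,0,1,0,0,0,0,0,0,1])

```text
time_s: 8.67
eef_pos: [399.7, 282.6, 134.4]
tool_rot: [0.154, 0.69, 0.69, -0.152]
force: [0.9, 0.2, 18.7]
grip_width: 12.2
grip_force: 62.1
```

Emit:
drive_tool(rows=[0.01,0,0.03,0,0,0,1,0,0,0,0,0,0,1,0.01,0,0.03,0,0,0,1,0,0,0,0,0,0,1,0,0,0,0,0,0,1])

```text
time_s: 9.08
eef_pos: [399.8, 282.5, 134.2]
tool_rot: [0.154, 0.69, 0.69, -0.152]
force: [-5.1, 3.8, 49.4]
grip_width: 12.4
grip_force: 66.1
```

Emit:
drive_tool(rows=[-0.03,0,-0.06,0,0,0,1,0,0,0,0,0,0,1,-0.028,0,0.018,0,0,0,1,-0.028,0,0.018,0,0,0,1,0,0,0,0,0,0,1])

```text
time_s: 9.5
eef_pos: [399.6, 281.2, 134.4]
tool_rot: [0.154, 0.691, 0.69, -0.151]
force: [-4.2, 7.7, 24.7]
grip_width: 12.3
grip_force: 63.1
```

Emit:
drive_tool(rows=[-0.028,0,0.018,0,0,0,1,-0.028,0,0.018,0,0,0,1,0,0,0,0,0,0,1,0,0,0,0,0,0,1,0,0,0,0,0,0,1])

```text
time_s: 9.92
eef_pos: [399.7, 279.8, 134.5]
tool_rot: [0.153, 0.691, 0.69, -0.151]
force: [-6.3, 10.6, 30.2]
grip_width: 12.3
grip_force: 64.1
```

Emit:
drive_tool(rows=[-0.02,0,-0.03,0,0,0,1,-0.031,0,0.013,0,0,0,1,-0.031,0,0.013,0,0,0,1,-0.031,0,0.013,0,0,0,1,0,0,0,0,0,0,1])

```text
time_s: 10.33
eef_pos: [398.9, 274.6, 134.0]
tool_rot: [0.154, 0.69, 0.69, -0.153]
force: [1.9, -0.4, -3.3]
grip_width: 12.7
grip_force: 59.4
```

Emit:
drive_tool(rows=[-0.031,0,0.013,0,0,0,1,-0.031,0,0.013,0,0,0,1,-0.031,0,0.013,0,0,0,1,0,0,0,0,0,0,1,0,0,0,0,0,0,1])

```text
time_s: 10.75
eef_pos: [398.8, 271.8, 134.4]
tool_rot: [0.154, 0.69, 0.69, -0.153]
force: [0.5, 0.1, -3.5]
grip_width: 12.4
grip_force: 59.1
```

Emit:
drive_tool(rows=[0.01,0,0.03,0,0,0,1,0.01,0,0.03,0,0,0,1,0.01,0,0.03,0,0,0,1,0,0,0,0,0,0,1,0,0,0,0,0,0,1])

```text
time_s: 11.17
eef_pos: [399.7, 271.9, 133.0]
tool_rot: [0.154, 0.69, 0.69, -0.152]
force: [0.0, 0.5, 20.5]
grip_width: 12.6
grip_force: 62.1
```

Emit:
drive_tool(rows=[-0.03,0,0.014,0,0,0,1,-0.03,0,0.014,0,0,0,1,-0.03,0,0.014,0,0,0,1,0,0,0,0,0,0,1,0,0,0,0,0,0,1])

```text
time_s: 11.58
eef_pos: [399.7, 270.1, 133.0]
tool_rot: [0.154, 0.691, 0.69, -0.151]
force: [-3.9, 7.5, 22.5]
grip_width: 12.9
grip_force: 62.9
```

Emit:
drive_tool(rows=[-0.035,0,0,0,0,0,1,-0.03,0,0.016,0,0,0,1,-0.03,0,0.016,0,0,0,1,-0.03,0,0.016,0,0,0,1,0,0,0,0,0,0,1])

```text
time_s: 12.0
eef_pos: [400.2, 267.1, 133.4]
tool_rot: [0.153, 0.691, 0.69, -0.15]
force: [-4.7, 13.8, 24.8]
grip_width: 12.1
grip_force: 63.7
```

Emit:
drive_tool(rows=[-0.03,0,0.016,0,0,0,1,-0.03,0,0.016,0,0,0,1,-0.03,0,0.016,0,0,0,1,0,0,0,0,0,0,1,0,0,0,0,0,0,1])

```text
time_s: 12.42
eef_pos: [400.7, 264.8, 133.8]
tool_rot: [0.153, 0.691, 0.69, -0.149]
force: [-3.9, 17.0, 32.9]
grip_width: 12.4
grip_force: 65.6
```

```bash
python3 - <<'E'
from h import *
from plant import ctrl
T=state_T();f=ctrl.grab_frame("top");w=ctrl.grab_frame("wrist");pickle.dump((f,w),open("f5.pkl","wb"))
p=f["pixels"].astype(int);f4,t4=pickle.load(open("f4.pkl","rb"));o=t4["pixels"].astype(int)
for v in(204,207,210,213,216):
    print(v,"now",[f"{p[v,u].sum()}/{p[v,u,0]-p[v,u,2]}" for u in range(184,199)]);print("   old",[f"{o[v,u].sum()}/{o[v,u,0]-o[v,u,2]}" for u in range(184,199)])
q=w["pixels"].astype(int);r=(q[...,0]-q[...,2]>25)&(q[...,0]<150)
print("col255 now",[(v,q[v,255].tolist()) for v in range(166,186,2)]);
a=f4["pixels"].astype(int);print("old",[(v,a[v,255].tolist()) for v in range(166,186,2)])
for z in(66+33,66+25):print([cast(f,u,208,z)[1].round(1) for u in(190,191,192,193,194)])
E
```

```text
t 12.42 q [ 0.76  0.55  1.88 -0.36  1.05  0.99] pos [400.7 264.8 133.8] z [ 0.006 -0.418 -0.909] y [1.    0.001 0.006] F [-3.9 17.  32.9] w 12.4 g 65.6
204 now ['177/2', '299/5', '416/8', '455/8', '442/9', '428/8', '412/8', '393/7', '370/10', '345/13', '347/35', '284/50', '412/10', '567/-4', '600/-4']
   old ['502/9', '490/11', '481/10', '470/8', '456/9', '440/8', '424/9', '422/12', '356/29', '246/46', '283/56', '278/58', '413/11', '564/-4', '600/-4']
207 now ['451/4', '386/5', '318/4', '426/9', '509/10', '506/8', '482/8', '519/10', '555/10', '550/9', '545/10', '395/17', '469/3', '615/-4', '615/-4']
   old ['522/10', '516/7', '513/7', '467/6', '516/8', '589/8', '590/9', '581/11', '459/15', '258/32', '288/56', '276/59', '472/7', '612/-4', '613/-5']
210 now ['449/1', '480/5', '482/8', '467/8', '441/9', '363/9', '283/7', '437/6', '578/4', '608/4', '602/5', '444/13', '470/4', '606/-4', '611/-5']
   old ['479/8', '414/9', '353/8', '290/7', '485/4', '604/3', '607/2', '602/2', '504/11', '333/38', '318/60', '279/61', '468/8', '603/-4', '609/-4']
213 now ['69/-2', '287/-1', '502/2', '595/2', 
[... 508 characters left out ...]
'293/50', '475/5', '603/-4', '600/-4']
col255 now [(166, [118, 57, 40]), (168, [118, 59, 41]), (170, [115, 57, 42]), (172, [117, 58, 41]), (174, [116, 57, 41]), (176, [116, 60, 44]), (178, [95, 65, 58]), (180, [145, 141, 135]), (182, [162, 164, 160]), (184, [160, 161, 156])]
old [(166, [113, 54, 40]), (168, [115, 58, 45]), (170, [115, 58, 42]), (172, [117, 59, 45]), (174, [112, 55, 43]), (176, [103, 88, 80]), (178, [152, 150, 144]), (180, [162, 164, 159]), (182, [162, 164, 157]), (184, [160, 162, 154])]
[np.float64(250.1), np.float64(246.3), np.float64(242.5), np.float64(238.7), np.float64(234.9)]
[np.float64(251.5), np.float64(247.6), np.float64(243.8), np.float64(240.0), np.float64(236.2)]
```

Emit:
drive_tool(rows=[-0.01,0,-0.03,0,0,0,1,0,0,0,0,0,0,1,0,0,0,0,0,0,1,0,0,0,0,0,0,0.8,0,0,0,0,0,0,0.75])

```text
time_s: 12.93
eef_pos: [399.0, 262.0, 133.0]
tool_rot: [0.154, 0.69, 0.69, -0.152]
force: [0.1, -0.9, -0.2]
grip_width: 21.2
grip_force: 0.0
```

Emit:
drive_tool(rows=[0,0,0,0,0,0,0.7,0,0,0,0,0,0,0.6,0,0,0,0,0,0,0.5,0,0,0,0,0,0,0.5,0,0,0,0,0,0,0.5])

```text
time_s: 13.35
eef_pos: [398.9, 261.7, 132.7]
tool_rot: [0.154, 0.69, 0.69, -0.153]
force: [-0.7, 0.4, -0.5]
grip_width: 42.7
grip_force: 0.0
```

```bash
python3 - <<'E'
from h import *
from plant import ctrl
T=state_T();f=ctrl.grab_frame("top");w=ctrl.grab_frame("wrist");pickle.dump((f,w),open("f6.pkl","wb"))
p=f["pixels"].astype(int)
for v in(207,213):print(v,"now",[f"{p[v,u].sum()}/{p[v,u,0]-p[v,u,2]}" for u in range(190,199)])
q=w["pixels"].astype(int);print("col255 now",[(v,q[v,255].tolist()) for v in range(166,190,2)])
for v in (100,200,225,245,265): print(v,[(u,q[v,u].sum()) for u in range(225,290,3)])
E
```

```text
t 13.35 q [ 0.76  0.55  1.88 -0.36  1.05  0.99] pos [398.9 261.7 132.7] z [ 0.001 -0.423 -0.906] y [1.    0.    0.001] F [-0.7  0.4 -0.5] w 42.7 g 0.0
207 now ['540/10', '576/10', '572/11', '564/10', '431/16', '213/40', '474/7', '615/-4', '616/-4']
213 now ['537/3', '609/3', '610/2', '604/2', '464/11', '216/38', '462/7', '603/-4', '600/-4']
col255 now [(166, [156, 157, 149]), (168, [156, 157, 148]), (170, [158, 159, 150]), (172, [154, 155, 148]), (174, [140, 140, 132]), (176, [140, 138, 131]), (178, [138, 140, 131]), (180, [138, 137, 128]), (182, [137, 137, 128]), (184, [138, 137, 128]), (186, [135, 136, 129]), (188, [137, 138, 132])]
100 [(225, np.int64(186)), (228, np.int64(199)), (231, np.int64(206)), (234, np.int64(197)), (237, np.int64(201)), (240, np.int64(191)), (243, np.int64(209)), (246, np.int64(207)), (249, np.int64(200)), (252, np.int64(199)), (255, np.int64(210)), (258, np.int64(192)), (261, np.int64(205)), (264, np.int64(201)), (267, np.int64(209)), (270, np.int64(204)), (273, np.int64(195)), (276, np.int64(190)), (279, np.int64(208)), (282, np.int64(205)), (285, np.int
[... 1287 characters left out ...]
.int64(477)), (264, np.int64(484)), (267, np.int64(479)), (270, np.int64(475)), (273, np.int64(466)), (276, np.int64(422)), (279, np.int64(473)), (282, np.int64(484)), (285, np.int64(481)), (288, np.int64(480))]
265 [(225, np.int64(294)), (228, np.int64(275)), (231, np.int64(263)), (234, np.int64(234)), (237, np.int64(254)), (240, np.int64(269)), (243, np.int64(244)), (246, np.int64(261)), (249, np.int64(323)), (252, np.int64(391)), (255, np.int64(418)), (258, np.int64(423)), (261, np.int64(424)), (264, np.int64(402)), (267, np.int64(365)), (270, np.int64(289)), (273, np.int64(246)), (276, np.int64(251)), (279, np.int64(252)), (282, np.int64(264)), (285, np.int64(295)), (288, np.int64(311))]
```

Emit:
drive_tool(rows=[0,0,-0.4,0,0,0,0.5,0,0,-0.6,0,0,0,0.5,0,0,-0.8,0,0,0,0.5,0,0,-0.8,0,0,0,0.5,0,0,-0.8,0,0,0,0.5])

```text
time_s: 13.87
eef_pos: [398.6, 305.2, 226.2]
tool_rot: [0.154, 0.69, 0.69, -0.153]
force: [-1.0, 1.6, -0.3]
grip_width: 42.8
grip_force: 0.0
```

```bash
python3 - <<'E'
from h import *
T=state_T();plan(T,tool([401,234,235],0.005,28),15)
E
```

```text
t 13.87 q [ 0.81  0.47  1.73 -0.31  1.28  0.95] pos [398.6 305.2 226.2] z [ 0.001 -0.423 -0.906] y [1.    0.    0.001] F [-1.   1.6 -0.3] w 42.8 g 0.0
 n 15 row [-0.143, 0.005, 0.019, 0.001, 0.707, -0.004] max 0.71
```

Emit:
drive_tool(rows=[-0.14,0,0.02,0,0.71,0,0.5,-0.14,0,0.02,0,0.71,0,0.5,-0.14,0,0.02,0,0.71,0,0.5,-0.14,0,0.02,0,0.71,0,0.5,-0.14,0,0.02,0,0.71,0,0.5])

```text
time_s: 14.28
eef_pos: [398.9, 284.1, 229.2]
tool_rot: [0.045, 0.706, 0.706, -0.043]
force: [-0.1, -1.0, -0.2]
grip_width: 42.7
grip_force: 0.0
```

Emit:
drive_tool(rows=[-0.14,0,0.02,0,0.71,0,0.5,-0.14,0,0.02,0,0.71,0,0.5,-0.14,0,0.02,0,0.71,0,0.5,-0.14,0,0.02,0,0.71,0,0.5,-0.14,0,0.02,0,0.71,0,0.5])

```text
time_s: 14.7
eef_pos: [399.1, 263.0, 226.3]
tool_rot: [-0.065, 0.704, 0.704, 0.067]
force: [0.2, -0.2, -0.5]
grip_width: 42.5
grip_force: 0.0
```

Emit:
drive_tool(rows=[-0.14,0,0.02,0,0.71,0,0.5,-0.14,0,0.02,0,0.71,0,0.5,-0.14,0,0.02,0,0.71,0,0.5,-0.14,0,0.02,0,0.71,0,0.5,-0.14,0,0.02,0,0.71,0,0.5])

```text
time_s: 15.12
eef_pos: [399.3, 243.9, 217.2]
tool_rot: [-0.172, 0.685, 0.686, 0.175]
force: [0.3, -0.2, 0.1]
grip_width: 42.4
grip_force: 0.0
```

```bash
python3 - <<'E'
from h import *
from plant import ctrl
T=state_T();f=ctrl.grab_frame("top");w=ctrl.grab_frame("wrist");pickle.dump((f,w),open("f7.pkl","wb"))
C=np.array([400.5,296.5,0])
W=lambda m:C+np.array([0,m[0]+0.,0])+np.array([-m[1],0,m[2]])
# mug->cradle
zm=np.array([.9397,0,.342]);ym=np.array([.342,0,-.9397]);xm=np.array([0,-1,0]);fl=np.array([-44,0,66])
M=lambda m:W(fl+xm*m[0]+ym*(m[1]-15)+zm*(m[2]-8))
for n,m in dict(handle=(0,-51,62),bt=(0,-60,87),bb=(0,-60,36),mouth=(0,15,98),rimtop=(0,-30,98),foottop=(0,-18.5,0),bt_l=(-7,-60,70),bt_r=(7,-60,70)).items():
    P=M(m);print(n,P.round(1),"wrist",proj(w,P)[0].round(1),"top",proj(f,P)[0].round(1))
cv2.imwrite("pics/p8.png",np.hstack([w["pixels"][:,:,::-1],cv2.resize(f["pixels"][190:235,160:200,::-1],(288,384),interpolation=2)]))
E
```

```text
t 15.12 q [ 0.09  0.22  2.19  0.71  0.81 -0.44] pos [399.3 243.9 217.2] z [ 0.003  0.476 -0.88 ] y [ 1.    -0.     0.004] F [ 0.3 -0.2  0.1] w 42.4 g 0.0
handle [400.5 280.7 146.5] wrist [259.5 196.3] top [179.5 209.4]
bt [400.5 301.1 163.5] wrist [259.8 164.9] top [173.  208.8]
bb [400.5 253.2 146.1] wrist [259.5 232. ] top [187.  209.4]
mouth [400.5 337.1  96.8] wrist [258.7 148.5] top [167.2 211. ]
rimtop [400.5 321.7 139.1] wrist [259.3 149.2] top [168.8 209.7]
foottop [400.5 233.5  94.7] wrist [258.7 257.2] top [194.5 211. ]
bt_l [393.5 285.1 157.7] wrist [250.3 187.7] top [177.6 210.9]
bt_r [407.5 285.1 157.7] wrist [269.1 187.7] top [177.8 207.1]
```

View pics/p8.png

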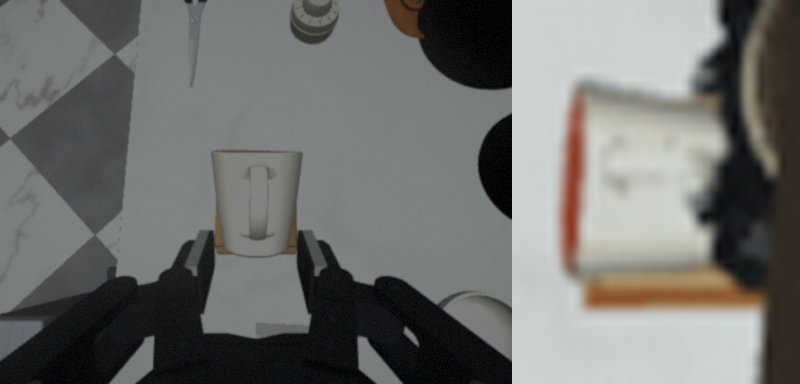

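Predicted and observed positions agree: bar top (260,165), foot top about (258,255). So the mug lies home in the cradle, handle up, released. Next I'll regrip it.

```bash
python3 - <<'E'
from h import *
T=state_T();G=tool([400,279.7,149.3],0,28);P=G.copy();P[:3,3]-=25*G[:3,2]
print(G[:3,3]);T=plan(T,P,5);plan(T,G,5)
E
```

```text
t 15.22 q [ 0.09  0.23  2.2   0.71  0.81 -0.43] pos [398.5 242.7 215.9] z [ 0.001  0.474 -0.88 ] y [ 1.    -0.003 -0.001] F [-0.3 -0.3 -1. ] w 43.0 g 0.0
[400.         288.61995969 132.52399574]
 n 5 row [0.008, 0.01, 0.468, 0.002, -0.013, -0.006] max 0.47
 n 5 row [-0.002, -0.001, 0.165, 0.002, -0.003, 0.004] max 0.16
```

Emit:
drive_tool(rows=[0,0.01,0.47,0,0,0,0.5,0,0.01,0.47,0,0,0,0.5,0,0.01,0.47,0,0,0,0.5,0,0.01,0.47,0,0,0,0.5,0,0.01,0.47,0,0,0,0.5])

```text
time_s: 15.63
eef_pos: [400.5, 278.2, 154.3]
tool_rot: [-0.171, 0.686, 0.686, 0.172]
force: [-0.8, -0.1, 0.3]
grip_width: 42.7
grip_force: 0.0
```

Emit:
drive_tool(rows=[0,0,0.2,0,0,0,0.5,0,0,0.2,0,0,0,0.5,0,0,0.2,0,0,0,0.5,0,0,0.2,0,0,0,0.5,0,0,0,0,0,0,0.5])

```text
time_s: 16.05
eef_pos: [400.3, 289.2, 132.9]
tool_rot: [-0.172, 0.686, 0.686, 0.173]
force: [-0.1, 0.8, -0.2]
grip_width: 42.7
grip_force: 0.0
```

```bash
python3 - <<'E'
from h import *
from plant import ctrl
T=state_T();w=ctrl.grab_frame("wrist");q=w["pixels"].astype(int)
print(proj(w,[T[:3,3]-19*T[:3,2]]))
for v in (190,200,210,220,230): print(v,[(u,q[v,u].sum()) for u in range(196,322,3)])
E
```

```text
t 16.05 q [ 0.2   0.4   2.25  0.95  0.61 -0.62] pos [400.3 289.2 132.9] z [ 0.001  0.473 -0.881] y [1.    0.    0.001] F [-0.1  0.8 -0.2] w 42.7 g 0.0
[[258.08269448 261.96661694]]
190 [(196, np.int64(329)), (199, np.int64(344)), (202, np.int64(364)), (205, np.int64(366)), (208, np.int64(367)), (211, np.int64(369)), (214, np.int64(372)), (217, np.int64(367)), (220, np.int64(365)), (223, np.int64(374)), (226, np.int64(372)), (229, np.int64(371)), (232, np.int64(373)), (235, np.int64(366)), (238, np.int64(374)), (241, np.int64(374)), (244, np.int64(370)), (247, np.int64(372)), (250, np.int64(370)), (253, np.int64(368)), (256, np.int64(370)), (259, np.int64(374)), (262, np.int64(378)), (265, np.int64(373)), (268, np.int64(376)), (271, np.int64(374)), (274, np.int64(375)), (277, np.int64(372)), (280, np.int64(371)), (283, np.int64(376)), (286, np.int64(370)), (289, np.int64(380)), (292, np.int64(374)), (295, np.int64(365)), (298, np.int64(349)), (301, np.int64(346)), (304, np.int64(331)), (307, np.int64(318)), (310, np.int64(297)), (313, np.int64(281)), (316, np.int64(253)), (319, np.int
[... 3025 characters left out ...]
6, np.int64(367)), (229, np.int64(370)), (232, np.int64(378)), (235, np.int64(371)), (238, np.int64(370)), (241, np.int64(356)), (244, np.int64(368)), (247, np.int64(373)), (250, np.int64(369)), (253, np.int64(373)), (256, np.int64(375)), (259, np.int64(376)), (262, np.int64(372)), (265, np.int64(371)), (268, np.int64(374)), (271, np.int64(318)), (274, np.int64(381)), (277, np.int64(374)), (280, np.int64(367)), (283, np.int64(370)), (286, np.int64(377)), (289, np.int64(365)), (292, np.int64(359)), (295, np.int64(346)), (298, np.int64(250)), (301, np.int64(202)), (304, np.int64(249)), (307, np.int64(244)), (310, np.int64(225)), (313, np.int64(221)), (316, np.int64(368)), (319, np.int64(374))]
```

Emit:
drive_tool(rows=[0,0,0,0,0,0,0.75,0,0,0,0,0,0,1,0,0,0,0,0,0,1,0,0,0,0,0,0,1,0,0,0,0,0,0,1], newtons=70)

```text
time_s: 16.52
eef_pos: [400.8, 288.8, 133.9]
tool_rot: [-0.172, 0.686, 0.686, 0.173]
force: [-1.3, -0.5, 5.3]
grip_width: 12.0
grip_force: 68.8
```

Emit:
drive_tool(rows=[0,0,0,0,0,0,1,-0.05,0,-0.09,0,0,0,1,-0.1,0,-0.18,0,0,0,1,-0.14,0,-0.26,0,0,0,1,-0.14,0,-0.26,0,0,0,1])

```text
time_s: 16.93
eef_pos: [400.0, 266.1, 148.5]
tool_rot: [-0.173, 0.685, 0.686, 0.173]
force: [-0.1, 7.2, -4.0]
grip_width: 12.0
grip_force: 68.2
```

```bash
python3 - <<'E'
from h import *
from plant import ctrl
T=state_T();d={n:ctrl.grab_frame(n) for n in("top","wrist","scene")};pickle.dump(d,open("f8.pkl","wb"))
w=d["wrist"]["pixels"].astype(int)
print("col257",[(v,w[v,257].tolist()) for v in range(130,230,4)])
E
```

```text
t 16.93 q [ 0.15  0.36  2.25  0.88  0.65 -0.6 ] pos [400.  266.1 148.5] z [ 0.     0.473 -0.881] y [1.    0.001 0.   ] F [-0.1  7.2 -4. ] w 12.0 g 68.2
col257 [(130, [128, 131, 132]), (134, [128, 131, 131]), (138, [127, 130, 131]), (142, [128, 131, 132]), (146, [110, 102, 101]), (150, [98, 50, 42]), (154, [100, 53, 45]), (158, [97, 50, 41]), (162, [99, 51, 41]), (166, [97, 48, 37]), (170, [95, 47, 35]), (174, [98, 50, 37]), (178, [125, 122, 117]), (182, [129, 129, 125]), (186, [128, 131, 126]), (190, [128, 130, 126]), (194, [129, 131, 128]), (198, [113, 113, 107]), (202, [110, 110, 106]), (206, [126, 127, 121]), (210, [129, 131, 126]), (214, [130, 131, 129]), (218, [130, 132, 130]), (222, [130, 133, 128]), (226, [129, 130, 127])]
```

I got the lift's x sign wrong, which dragged the mug towards the stop. I'll lift straight up now, then re-measure how the mug sits in the grip.

Emit:
drive_tool(rows=[0.2,0,-0.1,0,0,0,1,0.25,0,-0.36,0,0,0,1,0.25,0,-0.4,0,0,0,1,0.25,0,-0.45,0,0,0,1,0.25,0,-0.45,0,0,0,1])

```text
time_s: 17.5
eef_pos: [400.0, 272.9, 211.8]
tool_rot: [-0.172, 0.686, 0.686, 0.172]
force: [0.0, -0.4, -4.0]
grip_width: 12.3
grip_force: 68.7
```

```bash
python3 - <<'E'
from h import *
from plant import ctrl
T=state_T();d={n:ctrl.grab_frame(n) for n in("top","wrist","scene")};pickle.dump(d,open("f9.pkl","wb"))
w=d["wrist"]["pixels"];q=w.astype(int)
red=((q[...,0]-q[...,2])>35)&((q[...,0]-q[...,1])>28)
for b,s,c in blobs(red,150):
    cn=max(cv2.findContours(b.astype(np.uint8),0,2)[0],key=len);print("red",s,c.round(1),cv2.fitEllipse(cn))
print("col257",[(v,q[v,257].tolist()) for v in range(110,250,3)])
t=d["top"]["pixels"].astype(int);f=d["top"]
print("top row 208",[(u,t[208,u].tolist()) for u in range(158,202,1)])
E
```

```text
t 17.50 q [ 0.17  0.24  2.18  0.73  0.77 -0.39] pos [400.  272.9 211.8] z [ 0.     0.472 -0.881] y [1.    0.    0.001] F [ 0.  -0.4 -4. ] w 12.3 g 68.7
red [383   0  35  53 630] [399.   25.3] ((399.74359130859375, 24.251680374145508), (18.987167358398438, 55.13597106933594), 150.4293670654297)
red [ 201  150  115   28 2490] [256.5 163.5] ((256.0633544921875, 163.51158142089844), (27.280271530151367, 114.59769439697266), 90.21236419677734)
col257 [(110, [132, 134, 136]), (113, [131, 133, 133]), (116, [132, 135, 137]), (119, [134, 136, 137]), (122, [133, 135, 137]), (125, [132, 135, 135]), (128, [132, 134, 135]), (131, [133, 135, 137]), (134, [133, 135, 136]), (137, [131, 135, 136]), (140, [135, 136, 137]), (143, [134, 139, 138]), (146, [133, 134, 136]), (149, [123, 114, 112]), (152, [101, 53, 40]), (155, [102, 52, 44]), (158, [101, 51, 42]), (161, [99, 49, 39]), (164, [102, 53, 41]), (167, [99, 49, 36]), (170, [100, 53, 42]), (173, [103, 52, 42]), (176, [102, 55, 41]), (179, [129, 127, 125]), (182, [130, 132, 130]), (185, [133, 133, 130]), (188, [134, 135, 131]), (191, [134, 135, 132]
[... 749 characters left out ...]
 (170, [203, 207, 200]), (171, [196, 199, 192]), (172, [187, 189, 181]), (173, [170, 172, 165]), (174, [164, 166, 160]), (175, [185, 187, 180]), (176, [174, 176, 171]), (177, [135, 139, 137]), (178, [94, 98, 98]), (179, [48, 51, 52]), (180, [23, 25, 28]), (181, [23, 25, 27]), (182, [21, 23, 27]), (183, [20, 22, 24]), (184, [43, 44, 42]), (185, [113, 110, 96]), (186, [107, 102, 87]), (187, [50, 42, 35]), (188, [51, 44, 36]), (189, [50, 42, 35]), (190, [51, 44, 37]), (191, [50, 43, 35]), (192, [49, 42, 34]), (193, [49, 43, 35]), (194, [50, 42, 35]), (195, [51, 43, 36]), (196, [51, 43, 35]), (197, [49, 40, 33]), (198, [49, 43, 35]), (199, [50, 43, 35]), (200, [49, 42, 34]), (201, [50, 43, 34])]
```

```bash
cat >> h.py <<'E'
def mugpts(g,yaz,psi,pts,gp=(0,-54,62)):
    """mug axis pitched psi deg above level towards horizontal dir x0 (left of tool y), handle up; gp of mug at g"""
    y=np.array([np.cos(yaz),np.sin(yaz),0]);x0=np.cross(y,[0,0,-1]);p=np.radians(psi)
    zm=x0*np.cos(p)+np.array([0,0,np.sin(p)]);ym=np.cross(zm,y)
    return np.array([g+y*(m[0]-gp[0])+ym*(m[1]-gp[1])+zm*(m[2]-gp[2]) for m in np.atleast_2d(pts)])
E
python3 - <<'E'
from h import *
T=state_T();d=pickle.load(open("f9.pkl","rb"));g=T[:3,3]-19*T[:3,2]
P=[(0,-30,98),(0,60,98),(-45,15,98),(45,15,98),(0,-60,87),(0,-42,87)]
for psi in(20,25,30,35,40,45,50):
    m=mugpts(g,0,psi,P);print(psi,proj(d["wrist"],m)[:, 1].round(0),proj(d["wrist"],m)[2:4,0].round(0),"top u",proj(d["top"],m)[:2,0].round(1))
d=pickle.load(open("f7.pkl","rb"))[1]
q=pickle.load(open("f9.pkl","rb"))["wrist"]["pixels"].astype(int)
for v in(160,164,168):print(v,[(u,q[v,u].tolist()) for u in list(range(192,206))+list(range(308,322))])
E
```

```text
t 17.65 q [ 0.16  0.24  2.18  0.73  0.77 -0.39] pos [400.9 273.1 212. ] z [ 0.003  0.473 -0.881] y [1.    0.001 0.004] F [ 0.3 -0.3 -3.2] w 12.1 g 68.7
20 [180. 167. 172. 172. 214. 205.] [191. 323.] top u [168.3 165. ]
25 [177. 155. 164. 164. 216. 204.] [189. 324.] top u [167.9 162.4]
30 [175. 144. 156. 156. 219. 204.] [188. 326.] top u [167.5 159.9]
35 [173. 132. 148. 148. 223. 203.] [186. 328.] top u [167.2 157.6]
40 [172. 120. 140. 140. 226. 204.] [184. 330.] top u [167.1 155.3]
45 [171. 108. 133. 133. 231. 205.] [182. 332.] top u [167.  153.3]
50 [171.  96. 125. 126. 235. 206.] [179. 335.] top u [167.  151.4]
160 [(192, [82, 64, 59]), (193, [75, 54, 48]), (194, [68, 48, 43]), (195, [63, 42, 38]), (196, [62, 41, 39]), (197, [62, 41, 37]), (198, [62, 42, 37]), (199, [65, 44, 37]), (200, [65, 41, 37]), (201, [65, 40, 36]), (202, [67, 41, 35]), (203, [71, 44, 41]), (204, [70, 40, 35]), (205, [75, 47, 41]), (308, [80, 45, 37]), (309, [80, 46, 40]), (310, [76, 44, 38]), (311, [71, 39, 32]), (312, [73, 41, 31]), (313, [77, 43, 36]), (314, [77, 44, 36]), (315, [85, 56, 47]), (316, [89, 6
[... 623 characters left out ...]
 37, 35]), (318, [62, 42, 38]), (319, [80, 62, 54]), (320, [97, 82, 74]), (321, [108, 98, 92])]
168 [(192, [81, 73, 69]), (193, [61, 51, 49]), (194, [56, 41, 38]), (195, [56, 39, 38]), (196, [55, 38, 35]), (197, [57, 39, 36]), (198, [60, 40, 38]), (199, [60, 37, 35]), (200, [65, 43, 41]), (201, [63, 38, 37]), (202, [68, 46, 40]), (203, [69, 45, 35]), (204, [73, 44, 40]), (205, [72, 43, 39]), (308, [76, 42, 36]), (309, [74, 40, 31]), (310, [70, 40, 35]), (311, [72, 43, 39]), (312, [67, 38, 34]), (313, [70, 44, 41]), (314, [72, 52, 48]), (315, [76, 60, 55]), (316, [86, 78, 72]), (317, [98, 90, 85]), (318, [110, 106, 101]), (319, [120, 117, 112]), (320, [118, 115, 111]), (321, [109, 107, 101])]
```

```bash
python3 - <<'E'
from h import *
f=pickle.load(open("f1.pkl","rb"))["top"];f0=pickle.load(open("f0.pkl","rb"))["top"]
for g in(f,f0):
    hsv=cv2.cvtColor(g["pixels"],cv2.COLOR_RGB2HSV).astype(int);S=hsv[...,1]
    m=np.zeros(S.shape,bool);m[180:236,236:292]=True
    beam=m&(S>150)
    peg=m&(S>55)&(S<=150)
    for nm,mk in(("beam",beam),("peg",peg)):
        for b,s,c in blobs(mk,25):
            ys,xs=np.nonzero(b);P=np.c_[xs,ys].astype(np.float32);v=cv2.fitLine(P,2,0,.01,.01).ravel();pr=(P-v[2:])@v[:2]
            print(nm,s,c.round(2),"dir",v[:2].round(3),"ends",(v[2:]+v[:2]*pr.min()).round(1),(v[2:]+v[:2]*pr.max()).round(1))
    print(S[186:203,262:275])
s=pickle.load(open("f9.pkl","rb"))["scene"];hs=cv2.cvtColor(s["pixels"],cv2.COLOR_RGB2HSV).astype(int)
C0=np.array([405,-15,0])
print("expected rack in scene",proj(s,[[398+60,30,80],[469,-51,142]]))
np.set_printoptions(linewidth=250)
print(hs[195:235:2,245:300:2,1])
E
```

```text
beam [239 187  16  47 310] [246.53 210.54] dir [0.213 0.977] ends [241.4 187.1] [251.5 233.3]
peg [245 189  24  12 112] [256.16 194.05] dir [ 0.952 -0.306] ends [244.9 197.7] [268.1 190.2]
peg [251 214  29  10  71] [264.44 218.2 ] dir [ 0.962 -0.272] ends [251. 222.] [279.  214.1]
[[ 18  17  17  17  15  17  16  17  17  17  16  14   9]
 [ 17  17  17  19  17  17  16  17  17  17  16  15   9]
 [ 15  17  15  13   4   4  14  18  15  17  17  15  10]
 [  9   6  33  69  91  78  31  13  18  17  17  18  12]
 [ 67  89 103 117 116 114  92  15  16  17  19  20  14]
 [119 115 114 114 115 113  99  23  16  18  19  18  17]
 [114 114 111 112 115 116  74   4  16  19  16  18  16]
 [114 114 117  98  80  49   6  15  18  17  17  18  17]
 [ 95  80  48  11   4  13  18  16  18  18  17  18  16]
 [ 11   4  14  18  17  17  17  15  16  18  17  16  16]
 [ 16  16  16  17  16  18  18  16  16  16  18  16  18]
 [ 16  18  18  18  16  16  17  18  16  16  16  15  17]
 [ 18  16  18  16  18  16  18  16  16  18  19  17  16]
 [ 16  16  18  16  14  17  15  14  16  19  20  19  17]
 [ 17  15  15  15  16  14  16  16  16  16  19  1
[... 3018 characters left out ...]
   6   2]
 [ 60  72  66  68  59  65  40   8  18  61  70  60  51  58  69  51  50  48  66   7   9   8   5   9   9   9   6   5]
 [ 68  71  63  75  68  58  18  48  16  64  56  52  67  53  67  47  55  56  52   5  14   6   9   9  10   9   7  12]
 [ 56  67  71  69  61  63  73  16  16  50  63  58  55  55  59  53  60  55  44  29   9   9   7   9   9  10   7   4]
 [ 65  73  75  63  60  62  55  23  15  51  53  59  62  53  57  50  48  48  52  50  10   6   7  19   1   7   9   9]
 [ 69  61  70  61  64  77  44  16  23   9  70  62  75  60  58  63  62  53  57  67   8   7   4  13   9  10  10   9]
 [ 59  68  70  61  47  66  80  11  24  25  15  73  68  50  57  60  59  62  54  72  10  10   7   7  10   6   9   9]]
```

```bash
python3 - <<'E'
from h import *
f=pickle.load(open("f1.pkl","rb"))["top"]
a=cast(f,268.6,190.1,137);b=cast(f,279.4,213.9,153);A=cast(f,241.3,186.7,90);B=cast(f,251.6,233.7,90)
print("tip",a,"thin tip",b,"beam",A,B,np.linalg.norm(A-B))
th=np.arctan2(*(A-B)[[1,0]]);print("ey az beam",th,)
d=(a-b)[:2];D=np.array([41.7-60.6,97]);print("ey az from tips",np.arctan2(d[1],d[0])-(np.arctan2(D[1],D[0])-np.pi/2),np.hypot(*d),np.hypot(*D))
for t in(th,np.arctan2(d[1],d[0])-(np.arctan2(D[1],D[0])-np.pi/2)):
    ey=np.array([np.cos(t),np.sin(t)]);ex=np.array([ey[1],-ey[0]])
    print("O tip",a[:2]-41.7*ex-47*ey,"O thin",b[:2]-60.6*ex+50*ey,"beam mid",(((A+B)/2)[:2]-(a[:2]-41.7*ex-47*ey))@np.c_[ex,ey])
    O=a[:2]-41.7*ex-47*ey
    pr=np.r_[O-45*ex+47*ey,80];pt=np.r_[O+40*ex+47*ey,142];print("root px",proj(f,[pr,pt]))
    W=lambda x,y,z:np.r_[O+ex*x+ey*y,z];print("tray corners px",proj(f,[W(75,100,14),W(75,-100,14)]).round(1))
p=f["pixels"].astype(int)
for v in(185,200,215,226):print(v,[p[v,u].sum() for u in range(262,292)])
E
```

```text
tip [473.32103311 -48.41962344 137.        ] thin tip [382.00231861 -86.51596138 153.        ] beam [495.10668724  55.35237368  90.        ] [313.92760648  15.75248618  90.        ] 185.45622231089465
ey az beam 0.21518367873802738
ey az from tips 0.20279410624844685 98.94664512803061 98.82413672782576
O tip [418.5009145 -17.7171057] O thin [417.90944953 -16.63722392] beam mid [-55.02690067  -2.28678522]
root px [[246.266954   197.36753823]
 [268.20622651 189.96817081]]
tray corners px [[272.5 181. ]
 [283.8 229. ]]
O tip [418.88550327 -17.04028166] O thin [418.7724392  -17.08744972] beam mid [-54.40885032  -3.48137676]
root px [[246.20975057 197.0999758 ]
 [268.20500475 189.96273271]]
tray corners px [[272.7 181.1]
 [283.3 229.2]]
185 [np.int64(416), np.int64(401), np.int64(398), np.int64(392), np.int64(425), np.int64(447), np.int64(447), np.int64(443), np.int64(437), np.int64(440), np.int64(434), np.int64(489), np.int64(579), np.int64(609), np.int64(608), np.int64(607), np.int64(606), np.int64(604), np.int64(608), np.int64(606), np.int64(605), np.int64(606), np.int64(604), np.int64
[... 761 characters left out ...]
354), np.int64(353), np.int64(355), np.int64(361), np.int64(357), np.int64(453), np.int64(571), np.int64(606), np.int64(606), np.int64(609), np.int64(607), np.int64(609), np.int64(607), np.int64(610), np.int64(609), np.int64(608), np.int64(609)]
226 [np.int64(440), np.int64(441), np.int64(467), np.int64(464), np.int64(460), np.int64(467), np.int64(467), np.int64(468), np.int64(476), np.int64(467), np.int64(463), np.int64(459), np.int64(461), np.int64(459), np.int64(462), np.int64(469), np.int64(467), np.int64(452), np.int64(460), np.int64(442), np.int64(439), np.int64(500), np.int64(577), np.int64(612), np.int64(614), np.int64(614), np.int64(611), np.int64(613), np.int64(613), np.int64(614)]
```

```bash
cat >> h.py <<'E'
AZ=.207;EY=np.array([np.cos(AZ),np.sin(AZ),0]);EX=np.array([EY[1],-EY[0],0]);O=np.array([418.7,-17.3,0])
def rk(x,y,z): return O+EX*x+EY*y+np.array([0,0,z])
def hang(s,r,tilt=-45,gx=-39,gz=140,dy=0):
    return tool(rk(gx+.809*s-.588*r,47+dy,gz+.588*s+.809*r),AZ,tilt)
E
python3 - <<'E'
from h import *
T=state_T()
T=plan(T,tool([470,150,320],.1,0),10,"A")
T=plan(T,tool([490,-80,300],.207,-45),15,"B")
T=plan(T,hang(130,10),5,"W1");print(T[:3,3])
E
```

```text
t 17.65 q [ 0.16  0.24  2.18  0.73  0.77 -0.39] pos [400.9 273.1 212. ] z [ 0.003  0.473 -0.881] y [1.    0.001 0.004] F [ 0.3 -0.3 -3.2] w 12.1 g 68.7
A n 10 row [-0.329, 0.215, -0.401, 0.032, -0.564, -0.111] max 0.56
B n 15 row [-0.508, -0.027, 0.228, -0.031, -0.602, -0.079] max 0.6
W1 n 5 row [0.43, -0.059, 0.273, -0.001, -0.006, 0.004] max 0.43
[479.53635367 -79.60382641 211.41388299]
```

Emit:
drive_tool(rows=[-0.33,0.21,-0.4,0.03,-0.56,-0.11,1,-0.33,0.21,-0.4,0.03,-0.56,-0.11,1,-0.33,0.21,-0.4,0.03,-0.56,-0.11,1,-0.33,0.21,-0.4,0.03,-0.56,-0.11,1,-0.33,0.22,-0.4,0.03,-0.57,-0.11,1], newtons=100)

```text
time_s: 18.07
eef_pos: [433.1, 204.2, 247.0]
tool_rot: [-0.087, 0.684, 0.719, 0.086]
force: [-0.4, 0.9, -3.6]
grip_width: 11.3
grip_force: 102.0
```

Emit:
drive_tool(rows=[-0.33,0.21,-0.4,0.03,-0.56,-0.11,1,-0.33,0.21,-0.4,0.03,-0.56,-0.11,1,-0.33,0.21,-0.4,0.03,-0.56,-0.11,1,-0.33,0.21,-0.4,0.03,-0.56,-0.11,1,-0.33,0.22,-0.4,0.03,-0.57,-0.11,1])

```text
time_s: 18.48
eef_pos: [468.5, 149.3, 299.0]
tool_rot: [-0.001, 0.671, 0.742, -0.001]
force: [0.0, 0.2, -4.3]
grip_width: 11.8
grip_force: 102.0
```

```bash
python3 - <<'E'
from h import *
T=state_T()
T=plan(T,tool([490,-80,300],.207,-45),15,"B")
E
```

```text
t 18.48 q [0.25 0.19 1.86 0.   1.1  0.15] pos [468.5 149.3 299. ] z [-0.003  0.    -1.   ] y [ 0.995  0.1   -0.003] F [ 0.   0.2 -4.3] w 11.8 g 102.0
B n 15 row [-0.508, -0.027, 0.225, -0.034, -0.6, -0.077] max 0.6
```

Emit:
drive_tool(rows=[-0.51,-0.03,0.22,-0.03,-0.6,-0.08,1,-0.51,-0.03,0.23,-0.03,-0.6,-0.08,1,-0.51,-0.03,0.22,-0.03,-0.6,-0.08,1,-0.51,-0.03,0.23,-0.03,-0.6,-0.08,1,-0.51,-0.03,0.22,-0.03,-0.6,-0.08,1])

```text
time_s: 18.9
eef_pos: [472.6, 70.1, 272.5]
tool_rot: [0.1, 0.652, 0.747, -0.084]
force: [-1.0, -0.2, -4.1]
grip_width: 11.4
grip_force: 102.0
```

Emit:
drive_tool(rows=[-0.51,-0.03,0.22,-0.03,-0.6,-0.08,1,-0.51,-0.03,0.23,-0.03,-0.6,-0.08,1,-0.51,-0.03,0.22,-0.03,-0.6,-0.08,1,-0.51,-0.03,0.23,-0.03,-0.6,-0.08,1,-0.51,-0.03,0.22,-0.03,-0.6,-0.08,1])

```text
time_s: 19.32
eef_pos: [480.5, -12.8, 268.5]
tool_rot: [0.199, 0.621, 0.74, -0.165]
force: [0.7, -0.1, -4.4]
grip_width: 11.5
grip_force: 102.0
```

Emit:
drive_tool(rows=[-0.51,-0.03,0.22,-0.03,-0.6,-0.08,1,-0.51,-0.03,0.23,-0.03,-0.6,-0.08,1,-0.51,-0.03,0.22,-0.03,-0.6,-0.08,1,-0.51,-0.03,0.23,-0.03,-0.6,-0.08,1,-0.51,-0.03,0.22,-0.03,-0.6,-0.08,1])

```text
time_s: 19.73
eef_pos: [491.2, -93.6, 286.1]
tool_rot: [0.294, 0.58, 0.719, -0.243]
force: [-1.1, -0.4, -2.5]
grip_width: 11.2
grip_force: 102.1
```

```bash
python3 - <<'E'
from h import *
from plant import ctrl
T=state_T();d={n:ctrl.grab_frame(n) for n in("top","wrist","scene")};pickle.dump(d,open("f10.pkl","wb"))
g=T[:3,3]-19*T[:3,2];gp=(0,-54,65)
names=["rim near","rim far","rimL","rimR","foot up","foot lo","footL","footR","bar b"]
P=[(0,-30,98),(0,60,98),(-45,15,98),(45,15,98),(0,-18.5,0),(0,48.5,0),(-33.5,15,0),(33.5,15,0),(0,-60,36)]
for psi in(-52,-45,-38):
    m=mugpts(g,AZ,psi,P,gp)
    for k in("wrist","top","scene"):print(psi,k,proj(d[k],m).round(0).tolist())
for k in("wrist","scene","top"):
    q=d[k]["pixels"].astype(int);red=((q[...,0]-q[...,2])>35)&((q[...,0]-q[...,1])>45)
    for b,s,c in blobs(red,40):print(k,"red",s,c.round(1))
plan(T,hang(130,10),5,"W1")
w=d["wrist"]["pixels"].astype(int)
print([(v,w[v,256].tolist()) for v in range(60,300,6)])
t=d["top"]["pixels"].astype(int)
for v in range(180,206,3):print(v,[t[v,u].sum() for u in range(255,300)])
E
```

```text
t 19.73 q [ 0.29  0.3   2.06 -0.91  1.1   0.65] pos [491.2 -93.6 286.1] z [ 0.141 -0.692 -0.708] y [ 0.978  0.208 -0.008] F [-1.1 -0.4 -2.5] w 11.2 g 102.1
-52 wrist [[260.0, 182.0], [259.0, 165.0], [191.0, 171.0], [327.0, 172.0], [257.0, 337.0], [257.0, 284.0], [211.0, 306.0], [304.0, 307.0], [259.0, 326.0]]
-52 top [[279.0, 180.0], [297.0, 179.0], [291.0, 192.0], [285.0, 167.0], [301.0, 171.0], [315.0, 171.0], [310.0, 181.0], [306.0, 161.0], [284.0, 175.0]]
-52 scene [[285.0, 168.0], [300.0, 170.0], [299.0, 177.0], [287.0, 161.0], [302.0, 150.0], [312.0, 151.0], [312.0, 156.0], [302.0, 144.0], [289.0, 156.0]]
-45 wrist [[260.0, 178.0], [259.0, 148.0], [190.0, 159.0], [329.0, 160.0], [258.0, 322.0], [257.0, 266.0], [212.0, 289.0], [303.0, 290.0], [259.0, 323.0]]
-45 top [[277.0, 180.0], [294.0, 180.0], [289.0, 192.0], [283.0, 168.0], [301.0, 172.0], [313.0, 172.0], [310.0, 181.0], [305.0, 162.0], [285.0, 175.0]]
-45 scene [[284.0, 169.0], [297.0, 172.0], [297.0, 179.0], [285.0, 163.0], [302.0, 151.0], [312.0, 154.0], [312.0, 158.0], [302.0, 146.0], [290.0, 156.0]]
-38 wrist [[260.0,
[... 7253 characters left out ...]
571), np.int64(520)]
204 [np.int64(479), np.int64(473), np.int64(479), np.int64(491), np.int64(489), np.int64(480), np.int64(483), np.int64(482), np.int64(488), np.int64(488), np.int64(487), np.int64(482), np.int64(475), np.int64(481), np.int64(480), np.int64(481), np.int64(483), np.int64(488), np.int64(489), np.int64(478), np.int64(483), np.int64(458), np.int64(496), np.int64(595), np.int64(634), np.int64(633), np.int64(636), np.int64(636), np.int64(636), np.int64(639), np.int64(636), np.int64(639), np.int64(638), np.int64(640), np.int64(545), np.int64(499), np.int64(554), np.int64(569), np.int64(568), np.int64(571), np.int64(565), np.int64(569), np.int64(566), np.int64(561), np.int64(499)]
```

The mug's pitch in the grip is confirmed: the rim predicted at rows 178/148 is seen at about 177/149. Next is the pre-insertion pose, then in along the peg.

Emit:
drive_tool(rows=[0.43,-0.05,0.28,0,0,0,1,0.43,-0.05,0.28,0,0,0,1,0.43,-0.05,0.28,0,0,0,1,0.43,-0.05,0.28,0,0,0,1,0.43,-0.05,0.28,0,0,0,1])

```text
time_s: 20.3
eef_pos: [480.4, -78.5, 211.1]
tool_rot: [0.294, 0.582, 0.719, -0.242]
force: [-0.4, 0.4, -3.1]
grip_width: 11.2
grip_force: 102.1
```

Emit:
drive_tool(rows=[0.33,0,-0.05,0,0,0,1,0.33,0,-0.05,0,0,0,1,0.33,0,-0.05,0,0,0,1,0.33,0,-0.05,0,0,0,1,0,0,0,0,0,0,1])

```text
time_s: 20.72
eef_pos: [474.2, -46.2, 188.3]
tool_rot: [0.295, 0.581, 0.719, -0.242]
force: [0.5, 0.5, -3.2]
grip_width: 11.2
grip_force: 102.1
```

```bash
cat >> h.py <<'E'
def where(T,gx=-39,gz=140):
    g=T[:3,3]-19*T[:3,2]-O;x,y,z=g@EX-gx,g@EY-47,g[2]-gz
    print("s %.1f r %.1f dy %.1f tilt %.1f yaw %.3f"%(.809*x+.588*z,-.588*x+.809*z,y,np.degrees(np.arctan2(-(T[:3,2]@EX),-T[2,2])),np.arctan2(T[1,1],T[0,1])-AZ))
E
python3 - <<'E'
from h import *
T=state_T();where(T)
E
```

```text
t 20.72 q [ 0.4   0.47  2.13 -0.96  1.    0.92] pos [474.2 -46.2 188.3] z [ 0.143 -0.691 -0.709] y [ 0.978  0.207 -0.004] F [ 0.5  0.5 -3.2] w 11.2 g 102.1
s 89.1 r 11.6 dy 1.5 tilt -44.9 yaw 0.002
```

Emit:
drive_tool(rows=[0.24,-0.05,-0.04,0,0,0,1,0.25,0,-0.04,0,0,0,1,0.25,0,-0.04,0,0,0,1,0.25,0,-0.04,0,0,0,1,0,0,0,0,0,0,1])

```text
time_s: 21.13
eef_pos: [467.5, -23.3, 170.7]
tool_rot: [0.295, 0.581, 0.718, -0.242]
force: [0.1, -0.2, -4.2]
grip_width: 11.5
grip_force: 102.1
```

Emit:
drive_tool(rows=[0.2,0,-0.03,0,0,0,1,0.2,0,-0.03,0,0,0,1,0.2,0,-0.03,0,0,0,1,0.2,0,-0.03,0,0,0,1,0,0,0,0,0,0,1])

```text
time_s: 21.55
eef_pos: [463.5, -4.4, 156.4]
tool_rot: [0.295, 0.581, 0.718, -0.242]
force: [0.9, -0.3, -3.3]
grip_width: 11.3
grip_force: 102.1
```

```bash
python3 - <<'E'
from h import *
T=state_T();where(T)
E
```

```text
t 21.55 q [ 0.49  0.54  2.13 -0.93  1.    1.02] pos [463.5  -4.4 156.4] z [ 0.143 -0.691 -0.708] y [ 0.978  0.207 -0.004] F [ 0.9 -0.3 -3.3] w 11.3 g 102.1
s 35.5 r 11.1 dy -0.5 tilt -44.9 yaw 0.001
```

Emit:
drive_tool(rows=[0.17,0,-0.03,0,0,0,1,0.17,0,-0.03,0,0,0,1,0.17,0,-0.03,0,0,0,1,0.13,0,-0.02,0,0,0,1,0,0,0,0,0,0,1])

```text
time_s: 21.97
eef_pos: [460.2, 11.0, 145.4]
tool_rot: [0.295, 0.581, 0.718, -0.242]
force: [-0.0, -0.0, -4.7]
grip_width: 11.4
grip_force: 102.1
```

Emit:
drive_tool(rows=[0.1,0,-0.02,0,0,0,1,0.07,0,-0.01,0,0,0,1,0.07,0,-0.01,0,0,0,1,0,0,0,0,0,0,1,0,0,0,0,0,0,1])

```text
time_s: 22.38
eef_pos: [459.0, 16.2, 141.7]
tool_rot: [0.296, 0.582, 0.718, -0.242]
force: [0.4, -1.1, -3.4]
grip_width: 11.5
grip_force: 102.1
```

```bash
python3 - <<'E'
from h import *
T=state_T();where(T)
E
```

```text
t 22.38 q [ 0.53  0.57  2.12 -0.92  1.    1.05] pos [459.   16.2 141.7] z [ 0.143 -0.692 -0.708] y [ 0.979  0.206 -0.004] F [ 0.4 -1.1 -3.4] w 11.5 g 102.1
s 9.8 r 11.6 dy -0.6 tilt -44.9 yaw 0.001
```

Emit:
drive_tool(rows=[0.01,0,0.1,0,0,0,1,0.01,0,0.08,0,0,0,1,0.01,0,0.06,0,0,0,1,0,0,0,0,0,0,1,0,0,0,0,0,0,1])

```text
time_s: 22.8
eef_pos: [459.8, 11.6, 135.8]
tool_rot: [0.295, 0.582, 0.718, -0.242]
force: [1.5, 0.7, -3.5]
grip_width: 11.3
grip_force: 102.1
```

Emit:
drive_tool(rows=[0.01,0,0.04,0,0,0,1,0,0,0.04,0,0,0,1,0,0,0,0,0,0,1,0,0,0,0,0,0,1,0,0,0,0,0,0,1])

```text
time_s: 23.22
eef_pos: [460.4, 10.6, 134.1]
tool_rot: [0.296, 0.582, 0.718, -0.242]
force: [-1.5, 4.4, -0.5]
grip_width: 11.3
grip_force: 102.9
```

```bash
python3 - <<'E'
from h import *
T=state_T();where(T)
E
```

```text
t 23.22 q [ 0.52  0.59  2.12 -0.94  0.99  1.07] pos [460.4  10.6 134.1] z [ 0.143 -0.691 -0.708] y [ 0.978  0.206 -0.004] F [-1.5  4.4 -0.5] w 11.3 g 102.9
s 10.0 r 2.1 dy -0.4 tilt -44.9 yaw 0.001
```

Emit:
drive_tool(rows=[0.06,0,-0.03,0,0,0,1,0.07,0,-0.01,0,0,0,1,0.07,0,-0.01,0,0,0,1,0,0,0,0,0,0,1,0,0,0,0,0,0,1])

```text
time_s: 23.63
eef_pos: [459.1, 15.8, 130.7]
tool_rot: [0.295, 0.582, 0.718, -0.242]
force: [-0.9, 3.1, -2.6]
grip_width: 11.3
grip_force: 102.6
```

Emit:
drive_tool(rows=[0.05,0,-0.01,0,0,0,1,0.05,0,-0.01,0,0,0,1,0,0,0,0,0,0,1,0,0,0,0,0,0,1,0,0,0,0,0,0,1])

```text
time_s: 24.05
eef_pos: [458.5, 18.0, 129.2]
tool_rot: [0.295, 0.582, 0.718, -0.242]
force: [0.7, -1.5, -2.2]
grip_width: 11.5
grip_force: 102.2
```

```bash
python3 - <<'E'
from h import *
T=state_T();where(T)
E
```

```text
t 24.05 q [ 0.53  0.6   2.12 -0.93  0.99  1.08] pos [458.5  18.  129.2] z [ 0.143 -0.692 -0.708] y [ 0.979  0.206 -0.004] F [ 0.7 -1.5 -2.2] w 11.5 g 102.2
s 1.0 r 2.6 dy -0.7 tilt -44.9 yaw 0.001
```

Nearly home (s≈1). I'll push in gently until the inside bottom touches the peg end.

Emit:
drive_tool(rows=[0.04,0,0,0,0,0,1,0.04,0,0,0,0,0,1,0,0,0,0,0,0,1,0,0,0,0,0,0,1,0,0,0,0,0,0,1])

```text
time_s: 24.47
eef_pos: [458.0, 18.2, 128.3]
tool_rot: [0.296, 0.581, 0.718, -0.244]
force: [4.9, -15.0, 0.8]
grip_width: 11.9
grip_force: 101.0
```

Emit:
drive_tool(rows=[0.04,0,0,0,0,0,1,0.03,0,0,0,0,0,1,0,0,0,0,0,0,1,0,0,0,0,0,0,1,0,0,0,0,0,0,1])

```text
time_s: 24.88
eef_pos: [457.6, 18.4, 127.5]
tool_rot: [0.297, 0.581, 0.717, -0.245]
force: [9.3, -29.1, 4.9]
grip_width: 11.4
grip_force: 99.9
```

```bash
python3 - <<'E'
from h import *
T=state_T();where(T)
E
```

```text
t 24.88 q [ 0.54  0.6   2.12 -0.93  0.99  1.09] pos [457.6  18.4 127.5] z [ 0.142 -0.696 -0.704] y [ 0.979  0.205 -0.006] F [  9.3 -29.1   4.9] w 11.4 g 99.9
s -0.6 r 1.5 dy -1.5 tilt -45.3 yaw -0.000
```

Emit:
drive_tool(rows=[-0.05,0,0.01,0,0,0,1,0,0,0.01,0,0,0,1,0,0,0,0,0,0,1,0,0,0,0,0,0,1,0,0,0,0,0,0,1], newtons=50)

```text
time_s: 25.3
eef_pos: [458.1, 18.2, 127.6]
tool_rot: [0.296, 0.581, 0.718, -0.244]
force: [4.3, -14.5, 4.7]
grip_width: 11.4
grip_force: 101.5
```

Emit:
drive_tool(rows=[0,0,0,0,0,0,0.82,0,0,0,0,0,0,0.78,0,0,0,0,0,0,0.7,0,0,0,0,0,0,0.6,0,0,0,0,0,0,0.55], newtons=50)

```text
time_s: 25.72
eef_pos: [458.3, 19.9, 126.6]
tool_rot: [0.296, 0.582, 0.718, -0.242]
force: [0.6, -0.0, 0.2]
grip_width: 38.4
grip_force: 0.0
```

```bash
python3 - <<'E'
from h import *
from plant import ctrl
T=state_T();where(T);w=ctrl.grab_frame("wrist");pickle.dump(w,open("f11.pkl","wb"));q=w["pixels"].astype(int)
red=((q[...,0]-q[...,2])>35)&((q[...,0]-q[...,1])>28)
for b,s,c in blobs(red,150):print("red",s,c.round(1))
for v in(240,260):print(v,[(u,q[v,u].sum()) for u in range(205,312,4)])
g=rk(50,47,131);
# home mug
P=[(0,-30,98),(0,60,98),(-45,15,98),(45,15,98),(0,-60,36),(0,-60,87),(-7,-60,62),(7,-60,62)]
print(proj(w,mugpts(g,AZ,-45,P,(0,15,8))).round(0).tolist())
E
```

```text
t 25.72 q [ 0.54  0.6   2.12 -0.93  0.99  1.09] pos [458.3  19.9 126.6] z [ 0.143 -0.691 -0.708] y [ 0.978  0.206 -0.004] F [ 0.6 -0.   0.2] w 38.4 g 0.0
s -2.1 r 1.6 dy -0.6 tilt -44.9 yaw 0.001
red [ 353  111  159  132 3938] [445.  182.3]
red [    0   114   349    67 16886] [180.9 139.1]
red [455 179  57  36 315] [484.4 194.6]
red [445 298  47  28 731] [469.7 312.7]
240 [(205, np.int64(194)), (209, np.int64(182)), (213, np.int64(123)), (217, np.int64(170)), (221, np.int64(502)), (225, np.int64(510)), (229, np.int64(503)), (233, np.int64(509)), (237, np.int64(502)), (241, np.int64(503)), (245, np.int64(447)), (249, np.int64(461)), (253, np.int64(466)), (257, np.int64(469)), (261, np.int64(453)), (265, np.int64(432)), (269, np.int64(409)), (273, np.int64(485)), (277, np.int64(507)), (281, np.int64(504)), (285, np.int64(513)), (289, np.int64(507)), (293, np.int64(256)), (297, np.int64(93)), (301, np.int64(156)), (305, np.int64(183)), (309, np.int64(172))]
260 [(205, np.int64(123)), (209, np.int64(115)), (213, np.int64(106)), (217, np.int64(124)), (221, np.int64(504)), (225, np.int64(510)), (229, np.int64(509)), (233, np.int64(503)), (237, np.int64(508)), (241, np.int64(498)), (245, np.int64(490)), (249, np.int64(515)), (253, np.int64(516)), (257, np.int64(508)), (261, np.int64(511)), (265, np.int64(505)), (269, np.int64(490)), (273, np.int64(428)), (277, np.int64(507)), (281, np.int64(515)), (285, np.int64(504)), (289, np.int64(494)), (293, np.int64(151)), (297, np.int64(72)), (301, np.int64(68)), (305, np.int64(70)), (309, np.int64(165))]
[[259.0, 181.0], [258.0, 151.0], [190.0, 163.0], [327.0, 164.0], [259.0, 323.0], [260.0, 225.0], [244.0, 275.0], [274.0, 275.0]]
```

Emit:
drive_tool(rows=[0,0,-0.2,0,0,0,0.55,0,0,-0.4,0,0,0,0.55,0,0,-0.6,0,0,0,0.55,0,0,-0.8,0,0,0,0.55,0,0,-0.8,0,0,0,0.55])

```text
time_s: 26.18
eef_pos: [445.5, 79.0, 187.3]
tool_rot: [0.295, 0.582, 0.718, -0.242]
force: [1.3, 0.1, -0.7]
grip_width: 38.7
grip_force: 0.0
```

Emit:
drive_tool(rows=[0,0,-0.8,0,0,0,0.55,-0.2,0,-0.7,0,0,0,0.55,-0.2,0,-0.5,0,0,0,0.55,0,0,0,0,0,0,0.55,0,0,0,0,0,0,0.55])

```text
time_s: 26.6
eef_pos: [439.5, 112.1, 237.9]
tool_rot: [0.296, 0.582, 0.718, -0.241]
force: [-0.2, -0.3, -0.2]
grip_width: 38.1
grip_force: 0.0
```

```bash
python3 - <<'E'
from h import *
from plant import ctrl
T=state_T();d={n:ctrl.grab_frame(n) for n in("top","wrist","scene")}
for i in range(10):x=ctrl.grab_frame("wrist")
w=d["wrist"];g=rk(50,47,131)
N=["rim up","rimL","rimR","footup","footL","footR","bar 36","bar 87"];P=[(0,-30,98),(-45,15,98),(45,15,98),(0,-18.5,0),(-33.5,15,0),(33.5,15,0),(0,-60,36),(0,-60,87)]
for psi in(-45,-35):print(psi,*zip(N,proj(w,mugpts(g,AZ,psi,P,(0,15,8))).round(0).tolist()))
print("top",proj(d["top"],mugpts(g,AZ,-45,P,(0,15,8))).round(0).tolist())
q=w["pixels"].astype(int);a=x["pixels"].astype(int);print("moved?",np.abs(q-a).max(),(np.abs(q-a).sum(2)>60).sum())
wh=(q.min(2)>95)&(q.max(2)-q.min(2)<14)
for v in range(130,330,12):print(v,''.join('#' if (q[v,u,0]-q[v,u,2])>20 else ('.' if q[v,u].sum()<250 else ('o' if q[v,u,0]-q[v,u,2]>1 else '-')) for u in range(150,370,3)))
E
```

```text
t 26.60 q [ 0.71  0.45  1.96 -0.71  1.26  0.91] pos [439.5 112.1 237.9] z [ 0.144 -0.69  -0.709] y [ 0.978  0.207 -0.002] F [-0.2 -0.3 -0.2] w 38.1 g 0.0
-45 ('rim up', [258.0, 129.0]) ('rimL', [217.0, 125.0]) ('rimR', [298.0, 126.0]) ('footup', [257.0, 219.0]) ('footL', [229.0, 208.0]) ('footR', [285.0, 209.0]) ('bar 36', [257.0, 201.0]) ('bar 87', [258.0, 146.0])
-35 ('rim up', [258.0, 141.0]) ('rimL', [215.0, 128.0]) ('rimR', [300.0, 128.0]) ('footup', [257.0, 223.0]) ('footL', [229.0, 208.0]) ('footR', [285.0, 208.0]) ('bar 36', [257.0, 216.0]) ('bar 87', [258.0, 165.0])
top [[246.0, 196.0], [257.0, 207.0], [252.0, 185.0], [266.0, 190.0], [274.0, 198.0], [270.0, 181.0], [252.0, 192.0], [242.0, 196.0]]
moved? 42 301
130 -o###----------------ooooooo####oooooooooooooooo--------------------------
142 --###o----------------oooo-oo-oooooooooo-oooooo-------------------------o#
154 --o###---------------oooooooooooooooooooooooooo----------------------#####
166 ---###o-------------o##oooo--o---ooo-oo--ooooo-------------------o########
178 ----###-----------------oooo-oo-o--------ooooo-----
[... 271 characters left out ...]
-o----------------------------------------o########....--..####.----
238 ----------------........oo-----------o#ooooo----......---.oooo--######.o..
250 ------------.............--o----------..oooooo##............o.---.###.....
262 ooo-o-oooo..............o-oo--ooo-ooooo----.-o-...............o...#####...
274 o-o-o...........--.....oooo-ooooooo-oooooooo-o-......--...........#######.
286 ......................-o-ooooooooooo--o-o-o--oo...........................
298 .....................o-oo--oo-oooo-ooooooooo.-o-oo........................
310 ..................-.ooo-ooooooo-o-ooooooooo--------.......................
322 ...................-oo-o-ooooooo-oo--o-----oo-oo...o......................
```

```bash
python3 - <<'E'
from h import *
from plant import ctrl
a=ctrl.grab_frame("wrist")["pixels"].astype(int)
for i in range(8):b=ctrl.grab_frame("wrist")["pixels"].astype(int)
D=np.abs(a-b).sum(2);print("still: changed px",(D>60).sum(),"in mug",(D[120:225,210:300]>60).sum());state_T()
f=ctrl.grab_frame("top");p=f["pixels"].astype(int);o=pickle.load(open("f1.pkl","rb"))["top"]["pixels"].astype(int)
t=np.abs(p-o).sum(2)>90
for b,s,c in blobs(t,12):print(s,c.round(0))
E
```

```text
still: changed px 10 in mug 0
t 27.70 q [ 0.7   0.45  1.96 -0.71  1.26  0.91] pos [439.4 111.  237.1] z [ 0.143 -0.692 -0.708] y [ 0.979  0.206 -0.004] F [ 0.3  0.  -0.2] w 38.6 g 0.0
[   20   167   492   217 45518] [233. 278.]
[245 183  30  23 401] [259. 194.]
[273 183   6  14  25] [276. 190.]
[265 285  20  20  88] [275. 295.]
[239 286  25  14  96] [250. 294.]
[228 301   7   4  22] [231. 302.]
[231 300  24  19 145] [242. 307.]
[271 302   8   7  20] [274. 305.]
[278 309   5   9  18] [280. 313.]
```

```bash
python3 -c "
from plant import ctrl
print(ctrl.close_job())"
```

```text
the job is handed in; nothing more can be done
None
```

The mug was laid in the cradle and let go, then taken again and hung upside down on the short, stout peg, pushed in until its inside bottom met the peg's end; it was hanging still with the arm clear when I handed the job in at about 28 s.

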